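# Change the samples in a bench analyser's keyed drawer

## Task

Change over the samples in the bench analyser: pull its sample drawer fully open, stand every finished canister that is in it upright on the floor of the grey tote, and seat every fresh D-footed canister from the bench fully down in a nest of the drawer, turned so that the flat of its foot lies against the flat of the nest. When all are changed, push the drawer fully home, and only then press the start button right down. Keep the canisters upright throughout and leave the mug and the plain glass jar where they are.

Things in the scene. Friction and masses are not known exactly. Their poses are not given: they have to be found in the camera images.
- done0_mid (a point): finished canister, 80 mm tall, about 300 g: aluminium can 50 mm across with a flush black cap (top 14 mm), on a heavy dark D-shaped foot 14 mm thick: a 68 mm disc with one side cut straight 23 mm from the axis, under a blank white label. Point: on the axis, 40 mm above the underside; z up, x from the axis to the flat. At the start in a nest of the closed drawer; may be absent.
- done1_mid (a point): finished canister, 80 mm tall, about 300 g: aluminium can 50 mm across with a flush black cap (top 14 mm), on a heavy dark D-shaped foot 14 mm thick: a 68 mm disc with one side cut straight 23 mm from the axis, under a blank white label. Point: on the axis, 40 mm above the underside; z up, x from the axis to the flat. At the start in a nest of the closed drawer; may be absent.
- done2_mid (a point): finished canister, 80 mm tall, about 300 g: aluminium can 50 mm across with a flush black cap (top 14 mm), on a heavy dark D-shaped foot 14 mm thick: a 68 mm disc with one side cut straight 23 mm from the axis, under a blank white label. Point: on the axis, 40 mm above the underside; z up, x from the axis to the flat. At the start in a nest of the closed drawer; may be absent.
- fresh0_mid (a point): fresh canister, 80 mm tall, about 300 g: aluminium can 50 mm across with a flush black cap (top 14 mm), on a heavy dark D-shaped foot 14 mm thick: a 68 mm disc with one side cut straight 23 mm from the axis, under a blank white label. Point: on the axis, 40 mm above the underside; z up, x from the axis to the flat. Stands on the bench, turned any way; may be absent.
- fresh1_mid (a point): fresh canister, 80 mm tall, about 300 g: aluminium can 50 mm across with a flush black cap (top 14 mm), on a heavy dark D-shaped foot 14 mm thick: a 68 mm disc with one side cut straight 23 mm from the axis, under a blank white label. Point: on the axis, 40 mm above the underside; z up, x from the axis to the flat. Stands on the bench, turned any way; may be absent.
- fresh2_mid (a point): fresh canister, 80 mm tall, about 300 g: aluminium can 50 mm across with a flush black cap (top 14 mm), on a heavy dark D-shaped foot 14 mm thick: a 68 mm disc with one side cut straight 23 mm from the axis, under a blank white label. Point: on the axis, 40 mm above the underside; z up, x from the axis to the flat. Stands on the bench, turned any way; may be absent.
- nest0 (a point): nest: D-shaped white collar in the drawer, 12 mm high, walls 6 mm, 1.5 mm wider all round than a canister's foot; its floor is 26 mm above the table. Point: where the mid point of a fully seated canister lies, 40 mm above the nest's floor. x points into the machine, to the collar's flat; a seated canister's x points the same way. Moves with the drawer.
- nest1 (a point): middle nest, as nest0. The three nests are alike, any may be used; they lie in a row across the drawer, 90 mm apart. The drawer's front panel (top edge 114 mm above the table) has its inner face 65 mm from their row, opposite to x. Points as for nest0.
- nest2 (a point): third nest, as nest0, with its point and axes defined in the same way.
- drawer (a joint): sample drawer travel, m: 0 fully home (as at the start, its canisters hidden inside), 0.15 fully open, with end stops. It slides level out of the machine, opposite to the nests' x direction, and stays where it is left (4 N of friction). The bay's mouth clears a seated canister by 10 mm only.
- drawer_handle (a point): middle of the drawer handle: level steel bar 12 mm thick, 120 mm long, 98 mm above the table, its axis 45 mm in front of the panel; can be pinched from above, across the bar. x into the machine, y along the bar. With the drawer home the deck over the bay (130 mm above the table) begins 57 mm behind the bar, the tall cabinet 160 mm behind that.
- start (a joint): start button travel, m: 0 released, 0.006 fully down; springs back; about 5 N to press fully. It counts as pressed beyond 0.004.
- start_top (a point): top centre of the start button, a grey round cap 28 mm across in a black ring on the deck over the drawer bay, pressed downwards; it stands about 22 mm above the deck.
- tote_floor (a point): centre of the inner floor (5 mm above the table) of the open grey tote: 330 x 200 mm outside, 70 mm high, walls 5 mm. x along its length. The tote is fixed.
- mug: white mug with a handle, 90 mm tall, 76 mm across, among the canisters; origin at its underside. Not part of the job.
- jar: round glass jar with a black cap, 75 mm tall, 60 mm across, no foot and no flat, among the canisters; origin at its underside. Not part of the job.

How it is judged:
On the way, in this order (a step that is already met when the one before it is completed fails the run):
1. the drawer is pulled fully open (value of joint drawer above 0.135 m), for 0.2 s.
2. with the drawer still open, all finished canisters stand in the tote and all fresh canisters are seated in nests (value of joint drawer above 0.1 m and x of done0_mid in the frame of tote_floor between -0.14 and 0.14 m and y of done0_mid in the frame of tote_floor between -0.075 and 0.075 m and z of done0_mid in the frame of tote_floor between 0.033 and 0.046 m and angle between each of done0_mid, done1_mid, done2_mid's own z axis and vertical below 0.12 rad and linear speed of each of done0, done1, done2 below 0.03 m/s and x of done1_mid in the frame of tote_floor between -0.14 and 0.14 m and y of done1_mid in the frame of tote_floor between -0.075 and 0.075 m and z of done1_mid in the frame of tote_floor between 0.033 and 0.046 m and x of done2_mid in the frame of tote_floor between -0.14 and 0.14 m and y of done2_mid in the frame of tote_floor between -0.075 and 0.075 m and z of done2_mid in the frame of tote_floor between 0.033 and 0.046 m and ((distance between fresh0_mid and nest0 below 0.005 m and angle between the x axis of fresh0_mid and the x axis of nest0, either way round below 0.17 rad and angle between fresh0_mid's own z axis and vertical below 0.08 rad) or (distance between fresh0_mid and nest1 below 0.005 m and angle between the x axis of fresh0_mid and the x axis of nest1, either way round below 0.17 rad and angle between fresh0_mid's own z axis and vertical below 0.08 rad) or (distance between fresh0_mid and nest2 below 0.005 m and angle between the x axis of fresh0_mid and the x axis of nest2, either way round below 0.17 rad and angle between fresh0_mid's own z axis and vertical below 0.08 rad)) and ((distance between fresh1_mid and nest0 below 0.005 m and angle between the x axis of fresh1_mid and the x axis of nest0, either way round below 0.17 rad and angle between fresh1_mid's own z axis and vertical below 0.08 rad) or (distance between fresh1_mid and nest1 below 0.005 m and angle between the x axis of fresh1_mid and the x axis of nest1, either way round below 0.17 rad and angle between fresh1_mid's own z axis and vertical below 0.08 rad) or (distance between fresh1_mid and nest2 below 0.005 m and angle between the x axis of fresh1_mid and the x axis of nest2, either way round below 0.17 rad and angle between fresh1_mid's own z axis and vertical below 0.08 rad)) and ((distance between fresh2_mid and nest0 below 0.005 m and angle between the x axis of fresh2_mid and the x axis of nest0, either way round below 0.17 rad and angle between fresh2_mid's own z axis and vertical below 0.08 rad) or (distance between fresh2_mid and nest1 below 0.005 m and angle between the x axis of fresh2_mid and the x axis of nest1, either way round below 0.17 rad and angle between fresh2_mid's own z axis and vertical below 0.08 rad) or (distance between fresh2_mid and nest2 below 0.005 m and angle between the x axis of fresh2_mid and the x axis of nest2, either way round below 0.17 rad and angle between fresh2_mid's own z axis and vertical below 0.08 rad))), for 0.2 s.
3. the drawer is pushed fully home (value of joint drawer below 0.005 m), for 0.2 s.
4. the start button is pressed right down with the drawer home (value of joint start above 0.004 m and value of joint drawer below 0.005 m), for 0.05 s.
At the end, for the whole second after the job is handed in: Finished canisters stand upright (7 degrees) at rest on the tote's floor; fresh ones sit in nests, mid point within 5 mm of the nest's point, turned within 10 degrees of it, upright within 5 degrees; drawer home within 5 mm; button released (x of done0_mid in the frame of tote_floor between -0.14 and 0.14 m and y of done0_mid in the frame of tote_floor between -0.075 and 0.075 m and z of done0_mid in the frame of tote_floor between 0.033 and 0.046 m and angle between each of done0_mid, done1_mid, done2_mid's own z axis and vertical below 0.12 rad and linear speed of each of done0, done1, done2 below 0.03 m/s and x of done1_mid in the frame of tote_floor between -0.14 and 0.14 m and y of done1_mid in the frame of tote_floor between -0.075 and 0.075 m and z of done1_mid in the frame of tote_floor between 0.033 and 0.046 m and x of done2_mid in the frame of tote_floor between -0.14 and 0.14 m and y of done2_mid in the frame of tote_floor between -0.075 and 0.075 m and z of done2_mid in the frame of tote_floor between 0.033 and 0.046 m and ((distance between fresh0_mid and nest0 below 0.005 m and angle between the x axis of fresh0_mid and the x axis of nest0, either way round below 0.17 rad and angle between fresh0_mid's own z axis and vertical below 0.08 rad) or (distance between fresh0_mid and nest1 below 0.005 m and angle between the x axis of fresh0_mid and the x axis of nest1, either way round below 0.17 rad and angle between fresh0_mid's own z axis and vertical below 0.08 rad) or (distance between fresh0_mid and nest2 below 0.005 m and angle between the x axis of fresh0_mid and the x axis of nest2, either way round below 0.17 rad and angle between fresh0_mid's own z axis and vertical below 0.08 rad)) and ((distance between fresh1_mid and nest0 below 0.005 m and angle between the x axis of fresh1_mid and the x axis of nest0, either way round below 0.17 rad and angle between fresh1_mid's own z axis and vertical below 0.08 rad) or (distance between fresh1_mid and nest1 below 0.005 m and angle between the x axis of fresh1_mid and the x axis of nest1, either way round below 0.17 rad and angle between fresh1_mid's own z axis and vertical below 0.08 rad) or (distance between fresh1_mid and nest2 below 0.005 m and angle between the x axis of fresh1_mid and the x axis of nest2, either way round below 0.17 rad and angle between fresh1_mid's own z axis and vertical below 0.08 rad)) and ((distance between fresh2_mid and nest0 below 0.005 m and angle between the x axis of fresh2_mid and the x axis of nest0, either way round below 0.17 rad and angle between fresh2_mid's own z axis and vertical below 0.08 rad) or (distance between fresh2_mid and nest1 below 0.005 m and angle between the x axis of fresh2_mid and the x axis of nest1, either way round below 0.17 rad and angle between fresh2_mid's own z axis and vertical below 0.08 rad) or (distance between fresh2_mid and nest2 below 0.005 m and angle between the x axis of fresh2_mid and the x axis of nest2, either way round below 0.17 rad and angle between fresh2_mid's own z axis and vertical below 0.08 rad)) and value of joint drawer below 0.005 m and value of joint start below 0.002 m); the robot touches nothing.
It fails at once if a canister is tipped over (angle between any of done0_mid, done1_mid, done2_mid, fresh0_mid, fresh1_mid, fresh2_mid's own z axis and vertical above 0.75 rad).
It fails at once if the mug or the jar is knocked over or pushed more than 6 cm away (angle between any of mug, jar's own z axis and vertical above 0.6 rad or distance of any of mug, jar from where it was at the start of the episode above 0.06 m).
It fails at once if start is pressed while the drawer is not home (value of joint start above 0.004 m and value of joint drawer above 0.012 m).
Of done0, done1, done2 only 2 to 3 are there at a start; the rules pass over those that are not, and their reading is None.
Of fresh0, fresh1, fresh2 only 2 to 3 are there at a start; the rules pass over those that are not, and their reading is None.
At some moment in a run one of fresh0, fresh1, fresh2 may be knocked a few centimetres aside while the robot is not near it.
It also fails if it takes over 210 s, if anything falls off the work surface, if the arm or the gripper's body presses on something with over 40 N, if the wrist force passes 120 N, or if a joint passes its speed limit or range.

## Robot

A 6-joint arm with a two-finger parallel gripper is mounted at the origin on the work surface. World frame = base frame: x ahead of the robot, y to its left, z up, the work surface at z = 0. Lengths are in m, angles in rad, forces in N, time in s.
With the tool pointing down it reaches from about 0.325 to 0.75 m from the base axis. Payload 7.6 kg.
Tool frame: the origin (TCP) lies on the centre line of the jaws, within the pads' length; the fingertips stand 25 mm ahead of it and the grasp point (between the pads) lies 6 mm ahead of it; z points along the fingers, y is the line along which they close (so a half turn about z gives the same grasp; the last joint's range is limited). The gripper opens to 85 mm and grips with 20 to 120 N. Pads are 22 mm wide; open, the fingers measure 114 mm over their backs; the gripper's body (76 mm by 85 mm) begins 54 mm behind the grasp point. The pads swing forward as they close: fully open they stand 13 mm farther back than shut.
Start: joints at [1.11, 0.052, 1.401, -0, 1.689, -0.07], TCP at [0.2, 0.485, 0.256] pointing down, gripper open.
Joint ranges: [-2.9, 2.9], [-0.91, 2.17], [0.12, 2.37], [-1.06, 4.2], [0.26, 2.73], [-2.93, 2.93]. Speed limits (rad/s): [2.57, 2.57, 3.01, 3.14, 3.14, 3.14].

## Interface

Orientations are given as [roll, pitch, yaw] about the fixed x, y, z axes, in that order (R = Rz(yaw) Ry(pitch) Rx(roll)).
In Python, from plant import manip, eyes, workorder gives the robot as it stands.
- The arm moves only by the tool arm_command, never from a script. Its argument "moves" is one flat list of numbers, 5 for each row, row after row: the shift along the tool's x, y, z in mm, then the turn about the tool's z in degrees, then the finger opening in mm, from 0 to 85.4. In form: [x, y, z, spin, fingers, x, y, z, spin, fingers, ...]. A call has 1 to 8 rows; each row shifts and turns the commanded pose from where the row before left it, along the tool's axes as they then stand; what a row does not reach is not made up. A row lasts 1/10 s, in which the tool goes at most 50 mm and 8.59 degrees, less where a joint would pass 70% of its speed; a pose out of reach is approached as far as the arm can. A call with a gripper value outside its range is refused whole. The fingers move at their own pace and stop on an object; "squeeze" is the grip in N (left out, the last holds). Time passes only in rows, so rows that do not move let the fingers close. It gives the time, the measured TCP pose, the force, the opening and the grip force at its end, in the units of the state.
- manip.observe(): the state, without advancing time (a new reading comes with each control period).
- eyes.camera(name): name is "scene" or "side" or "wrist"; returns the picture (400x640x3 uint8, blue, green, red); there is no depth.
- eyes.camera_params(name): a dict with "fx", "fy", "cx", "cy" (pixels), "k1" (the pictures are not rectified: a ray, as slopes to the right and down, at radius r is drawn at 1 + k1 r^2 times it, then the intrinsics apply), "extrinsics" (4x4, takes a point from camera to world coordinates). Camera axes: x right, y down, z forward; pixel columns grow to the right and rows downward; lengths in m; the calibration is good to about 2 mm. A picture is of the moment at which its call begins: read the wrist's pose just before it. camera_params takes no time and is no camera call; for the wrist camera it gives the pose at the moment of the call.
- workorder.job_done(): hands the job in; it is judged then, once.
The state is a dict: "t": time; "joint_positions": joint angles; "joint_vel": joint speeds; "effort": joint torques, N m; "tool_pos": TCP position; "tcp_rot": TCP orientation; "contact_force": force on the tool from outside, world axes, zero at the start; "wrist_torque": the same for the moment, N m; "grip_width": finger opening in m; "grip_force": force on a finger pad.
Only numpy, scipy, OpenCV 4.12 (cv2) and the standard library are available. Lean on these libraries where they do the work, as an engineer would, in place of code of your own. Each camera call takes 0.05 s, during which the arm holds its last target. There are 200 camera calls.

## Working session

There is one attempt and no reset: what is moved stays moved. The work goes in short steps, Python scripts to look and compute and a tool call to move; the robot and the scene stay as the last step left them, time stands still between calls to the robot, and variables do not carry over. Pictures are saved under pics/ and viewed, at most 14 in all, crops included, and the job is handed in when it is done.

Besides the shell and the picture viewer there is one more tool, called after "Request:" as a command line: name --argument value ..., lists and objects as JSON in quotes. arm_command: Moves the arm, as the interface text tells. Its arguments: {"type":"object","properties":{"moves":{"type":"array"},"squeeze":{"type":"number"}},"required":["moves"]}

```bash
ls; mkdir -p pics; cat > h.py <<'E'
import numpy as np, cv2, sys
from plant import manip, eyes, workorder
from scipy.spatial.transform import Rotation as R
def snap(n,name):
    p=eyes.camera_params(n); im=eyes.camera(n).copy(); cv2.imwrite(f'pics/{name}.png',im); return im,p
def ray(p,u,v):
    K=np.array([[p['fx'],0,p['cx']],[0,p['fy'],p['cy']],[0,0,1]])
    d=np.array([(u-p['cx'])/p['fx'],(v-p['cy'])/p['fy']]); s=d.copy()
    for _ in range(20): s=d/(1+p['k1']*(s@s))
    T=np.array(p['extrinsics']); return T[:3,3],T[:3,:3]@np.array([s[0],s[1],1])
def plane(p,u,v,z):
    o,d=ray(p,u,v); return o+d*(z-o[2])/d[2]
def proj(p,X):
    T=np.array(p['extrinsics']); c=T[:3,:3].T@(np.array(X)-T[:3,3]); s=c[:2]/c[2]; f=1+p['k1']*(s@s)
    return np.array([p['fx']*s[0]*f+p['cx'],p['fy']*s[1]*f+p['cy']])
def st():
    o=manip.observe(); print('t',round(o['t'],2),'pos',np.round(o['tool_pos'],4),'rot',np.round(o['tcp_rot'],3),'F',np.round(o['contact_force'],1),'w',round(o['grip_width'],4)); return o
E
python3 - <<'E'
from h import *
st()
for n in ['scene','side','wrist']:
    im,p=snap(n,n+'0'); print(n,{k:np.round(v,3).tolist() for k,v in p.items()})
E
```

```text
pics
t 0.0 pos [0.1998 0.4852 0.2555] rot [-3.14  -0.     2.751] F [ 0.6 -0.4  0.2] w 0.0852
scene {'fx': 364.846, 'fy': 364.846, 'cx': 323.18, 'cy': 203.706, 'k1': -0.069, 'extrinsics': [[-0.271, 0.836, -0.477, 1.003], [0.963, 0.228, -0.146, 0.102], [-0.014, -0.499, -0.866, 0.944], [0.0, 0.0, 0.0, 1.0]]}
side {'fx': 426.404, 'fy': 426.404, 'cx': 318.977, 'cy': 191.421, 'k1': -0.083, 'extrinsics': [[0.991, -0.107, 0.086, 0.434], [-0.137, -0.769, 0.625, -0.818], [-0.001, -0.631, -0.776, 1.063], [0.0, 0.0, 0.0, 1.0]]}
wrist {'fx': 321.552, 'fy': 321.552, 'cx': 319.226, 'cy': 198.489, 'k1': 0.006, 'extrinsics': [[0.381, 0.878, 0.29, 0.126], [0.925, -0.361, -0.121, 0.516], [-0.002, 0.314, -0.949, 0.373], [0.0, 0.0, 0.0, 1.0]]}
```

View pics/scene0.png

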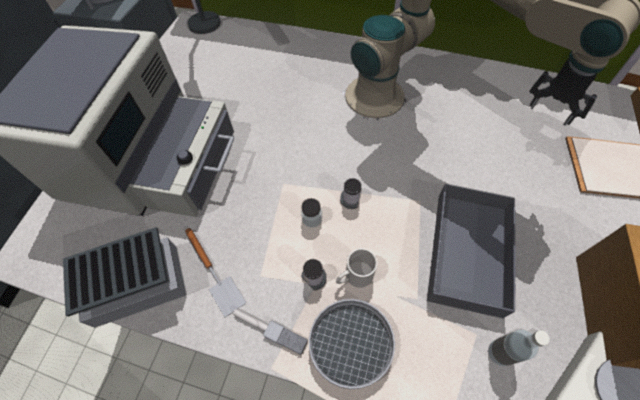

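View pics/side0.png

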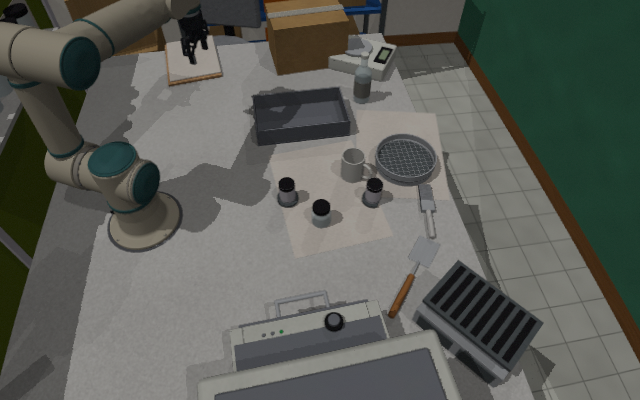

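The scene shows the tote at (473,250), mug at (360,268), and three black-capped items at (352,193), (311,212), (314,274). The handle is near (240,160) and the button at (184,157). The side view shows the handle at (300,300). I'll enlarge these areas.

```bash
python3 - <<'E'
from h import *
a=cv2.imread('pics/scene0.png');b=cv2.imread('pics/side0.png')
f=lambda im,x,y,w,h:cv2.resize(im[y:y+h,x:x+w],(400,300),interpolation=cv2.INTER_CUBIC)
m=np.vstack([np.hstack([f(a,280,170,133,100),f(a,140,90,133,100)]),np.hstack([f(b,260,150,133,100),f(b,225,260,133,100)])])
cv2.imwrite('pics/m0.png',m)
E
```

```text
(no output)
```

View pics/m0.png

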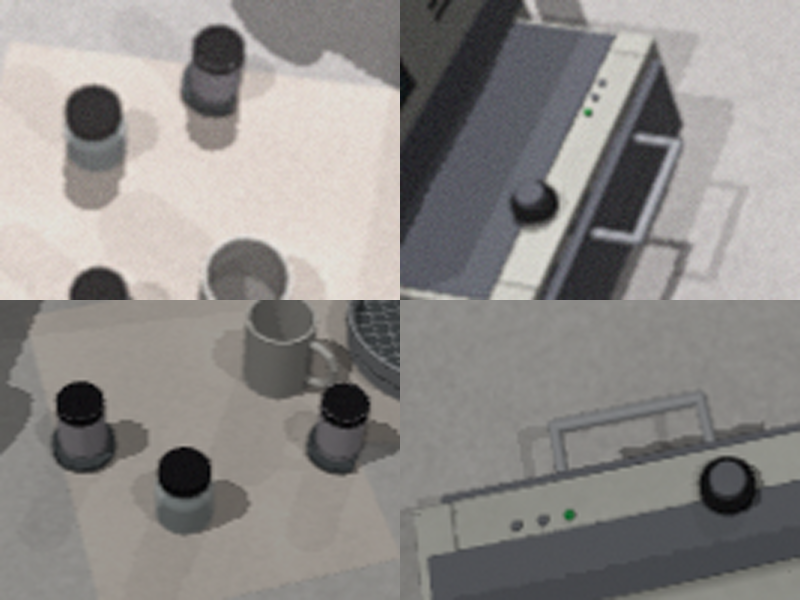

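The glass jar is the one at scene (311,212); the two D-footed fresh cans are at (352,193) and (314,274). The handle ends are at scene (233,137)/(220,170) and side (276,301)/(326,292). The button top is at scene (184,154) and side (335,319).

```bash
python3 - <<'E'
from h import *
a=eyes.camera_params('scene');b=eyes.camera_params('side')
for n,z,s,d in [('h1',.102,(233.3,136.7),(276,301)),('h2',.102,(220,170),(326,292)),('btn',.152,(184,154.3),(334.7,319)),('A',.08,(352.7,186),(286.7,182.7)),('B',.08,(314,268),(375,183.3)),('jar',.075,(311.7,207.3),(321,206.7))]:
    print(n,np.round(plane(a,*s,z)[:2],3),np.round(plane(b,*d,z)[:2],3))
# tote rim corners, scene
im=cv2.imread('pics/scene0.png')
for uv in [(446,187),(515,193),(511,314),(430,301)]: print('tote rim',np.round(plane(a,*uv,.07)[:2],3))
for uv in [(254,92),(345,89),(349,130),(258,141)]: print('tote rim side',np.round(plane(b,*uv,.07)[:2],3))
E
```

```text
h1 [ 0.386 -0.365] [ 0.39  -0.368]
h2 [ 0.51  -0.353] [ 0.513 -0.361]
btn [ 0.516 -0.446] [ 0.519 -0.452]
A [0.45  0.021] [0.45  0.021]
B [ 0.711 -0.016] [ 0.714 -0.019]
jar [ 0.543 -0.072] [ 0.541 -0.08 ]
tote rim [0.376 0.277]
tote rim [0.344 0.472]
tote rim [0.696 0.47 ]
tote rim [0.714 0.276]
tote rim side [0.369 0.489]
tote rim side [0.708 0.459]
tote rim side [0.682 0.234]
tote rim side [0.372 0.224]
```

```bash
cat >> h.py <<'E'
def plan(wps,step=40,dstep=8,start=None):
    """wps: (x,y,z,yaw_deg,fingers,nhold). Prints move rows."""
    o=manip.observe()
    if start is None: p=np.array(o['tool_pos'])*1000; y=np.degrees(o['tcp_rot'][2])
    else: p=np.array(start[:3])*1000; y=start[3]
    rows=[]; p=p.copy()
    for (X,Y,Z,yw,f,hold) in wps:
        g=np.array([X,Y,Z])*1000; p0=p.copy(); y0=y; dy=yw-y
        n=max(1,int(np.ceil(np.linalg.norm(g-p)/step)),int(np.ceil(abs(dy)/dstep)))
        for i in range(1,n+1):
            t=p0+(g-p0)*i/n; a=np.radians(y); d=t-p
            s=np.round([d[0]*np.cos(a)+d[1]*np.sin(a), d[0]*np.sin(a)-d[1]*np.cos(a), -d[2]])
            sp=-np.round((y0+dy*i/n-y)*2)/2
            p=p+np.array([s[0]*np.cos(a)+s[1]*np.sin(a), s[0]*np.sin(a)-s[1]*np.cos(a), -s[2]]); y-=sp
            rows.append([*s,sp,f])
        rows+= [[0,0,0,0,f]]*hold
    for i in range(0,len(rows),8): print('[',', '.join('%g'%(v+0) for r in rows[i:i+8] for v in r),']')
    print('end',np.round(p),round(y,1))
E
python3 - <<'E'
from h import *
plan([(.40,.15,.26,85,40,0),(.45,-.362,.24,4.6,40,1)])
E
```

```text
[ -31, -23, 0, 7.5, 40, -34, -19, -1, 7, 40, -37, -15, 0, 7.5, 40, -37, -10, -1, 7, 40, -39, -5, 0, 7.5, 40, -39, -1, -1, 7, 40, -39, 5, 0, 7.5, 40, -38, 10, 0, 7, 40 ]
[ -36, 14, -1, 7.5, 40, -34, 18, 0, 7, 40, -39, 7, 2, 6, 40, -38, 11, 1, 6.5, 40, -36, 16, 2, 6, 40, -35, 19, 1, 6.5, 40, -32, 23, 2, 6, 40, -30, 26, 1, 6, 40 ]
[ -26, 30, 2, 6.5, 40, -24, 32, 1, 6, 40, -20, 34, 2, 6, 40, -16, 36, 1, 6.5, 40, -12, 38, 2, 6, 40, -7, 39, 1, 6.5, 40, -4, 39, 2, 6, 40, 0, 0, 0, 0, 40 ]
end [ 450. -362.  240.] 4.6
```

Request:
arm_command --moves '[-31,-23,0,7.5,40,-34,-19,-1,7,40,-37,-15,0,7.5,40,-37,-10,-1,7,40,-39,-5,0,7.5,40,-39,-1,-1,7,40,-39,5,0,7.5,40,-38,10,0,7,40]'

```text
t: 0.95
tool_pos: [0.361, 0.2156, 0.2592]
tcp_rot: [3.141, -0.0, 1.733]
contact_force: [1.4, 0.2, -0.1]
grip_width: 0.0401
grip_force: 0.0
```

Request:
arm_command --moves '[-36,14,-1,7.5,40,-34,18,0,7,40,-39,7,2,6,40,-38,11,1,6.5,40,-36,16,2,6,40,-35,19,1,6.5,40,-32,23,2,6,40,-30,26,1,6,40]'

```text
t: 1.75
tool_pos: [0.4221, -0.0874, 0.251]
tcp_rot: [-3.141, -0.0, 0.835]
contact_force: [-0.3, 1.0, 0.1]
grip_width: 0.0404
grip_force: 0.0
```

Request:
arm_command --moves '[-26,30,2,6.5,40,-24,32,1,6,40,-20,34,2,6,40,-16,36,1,6.5,40,-12,38,2,6,40,-7,39,1,6.5,40,-4,39,2,6,40,0,0,0,0,40]'

```text
t: 2.55
tool_pos: [0.449, -0.3651, 0.238]
tcp_rot: [-3.14, 0.003, 0.074]
contact_force: [-0.1, 0.1, 0.4]
grip_width: 0.0401
grip_force: 0.0
```

```bash
python3 - <<'E'
from h import *
st()
im,p=snap('wrist','w1'); print(np.round(proj(p,[.388,-.367,.098])),np.round(proj(p,[.511,-.357,.098])))
plan([(.45,-.362,.104,4.6,40,1),(.45,-.362,.104,4.6,0,6)])
E
```

```text
t 2.55 pos [ 0.449  -0.3651  0.238 ] rot [-3.14e+00  3.00e-03  7.40e-02] F [-0.1  0.1  0.4] w 0.0401
[316. 258.] [314. 117.]
[ 0, 0, 34, 0, 40, 0, -1, 33, 0, 40, 1, 0, 34, 0, 40, 0, 0, 34, 0, 40, 0, 0, 0, 0, 40, 0, 0, 0, 0, 0, 0, 0, 0, 0, 0, 0, 0, 0, 0, 0 ]
[ 0, 0, 0, 0, 0, 0, 0, 0, 0, 0, 0, 0, 0, 0, 0, 0, 0, 0, 0, 0 ]
end [ 450. -362.  104.] 4.5
```

View pics/w1.png

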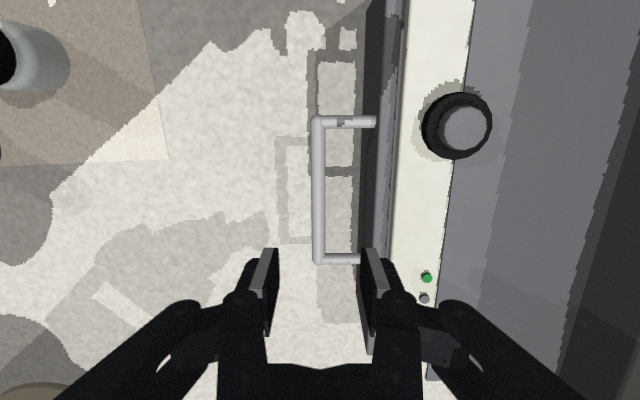

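The bar appears at column 318, rows 118–260, which is where I predicted it. I'll grip it.

Request:
arm_command --moves '[0,0,34,0,40,0,-1,33,0,40,1,0,34,0,40,0,0,34,0,40,0,0,0,0,40,0,0,0,0,0,0,0,0,0,0,0,0,0,0,0]' --squeeze 60

```text
t: 3.4
tool_pos: [0.4519, -0.3613, 0.1083]
tcp_rot: [3.138, -0.003, 0.081]
contact_force: [-0.5, -0.1, 4.4]
grip_width: 0.0098
grip_force: 58.6
```

Request:
arm_command --moves '[0,0,0,0,0,0,0,0,0,0,0,0,0,0,0,0,0,0,0,0]'

```text
t: 3.8
tool_pos: [0.4519, -0.3613, 0.1082]
tcp_rot: [3.138, -0.003, 0.081]
contact_force: [-1.0, 0.3, 7.1]
grip_width: 0.0097
grip_force: 58.9
```

Request:
arm_command --moves '[0,-15,0,0,0,0,-25,0,0,0,0,-25,0,0,0,0,-25,0,0,0,0,-25,0,0,0,0,-20,0,0,0,0,-12,0,0,0,0,0,0,0,0]'

```text
t: 4.6
tool_pos: [0.4405, -0.2138, 0.1082]
tcp_rot: [3.138, -0.005, 0.082]
contact_force: [-1.4, 2.7, 8.5]
grip_width: 0.0096
grip_force: 61.7
```

Request:
arm_command --moves '[0,-4,0,0,0,0,-2,0,0,0,0,0,0,0,0,0,0,0,0,0]'

```text
t: 5.0
tool_pos: [0.4404, -0.2133, 0.1083]
tcp_rot: [3.128, -0.006, 0.078]
contact_force: [5.1, -23.9, -3.5]
grip_width: 0.0098
grip_force: 60.6
```

The drawer is open: 148 mm travelled and it is against the stop. I'll release, rise, and look at the nests.

Request:
arm_command --moves '[0,3,0,0,40,0,0,0,0,40,0,0,0,0,40,0,0,-40,0,40,0,0,-40,0,40,0,0,-40,0,40,0,0,-40,0,40,0,0,-30,0,40]'

```text
t: 5.8
tool_pos: [0.439, -0.2105, 0.2983]
tcp_rot: [3.141, -0.002, 0.081]
contact_force: [0.4, 0.4, -0.5]
grip_width: 0.0401
grip_force: 0.0
```

```bash
python3 - <<'E'
from h import *
st()
plan([(.44,-.20,.31,-85.5,40,2)])
E
```

```text
t 5.8 pos [ 0.439  -0.2105  0.2983] rot [ 3.141e+00 -2.000e-03  8.100e-02] F [ 0.4  0.4 -0.5] w 0.0401
[ 0, -1, -1, 7.5, 40, 0, -1, -1, 7.5, 40, 0, -1, -1, 7.5, 40, 0, -1, -1, 7.5, 40, 0, 0, -1, 7.5, 40, -1, -1, -1, 7.5, 40, 0, -1, -1, 7.5, 40, -1, 0, -1, 7.5, 40 ]
[ -1, -1, -1, 7.5, 40, 0, -1, -1, 7.5, 40, -1, 0, -1, 7.5, 40, -1, 0, -1, 7.5, 40, 0, 0, 0, 0, 40, 0, 0, 0, 0, 40 ]
end [ 440. -200.  310.] -85.3
```

Request:
arm_command --moves '[0,-1,-1,7.5,40,0,-1,-1,7.5,40,0,-1,-1,7.5,40,0,-1,-1,7.5,40,0,0,-1,7.5,40,-1,-1,-1,7.5,40,0,-1,-1,7.5,40,-1,0,-1,7.5,40]'

```text
t: 6.6
tool_pos: [0.439, -0.2036, 0.3033]
tcp_rot: [-3.141, 0.001, -0.971]
contact_force: [-0.4, 0.1, -0.2]
grip_width: 0.0402
grip_force: 0.0
```

Request:
arm_command --moves '[-1,-1,-1,7.5,40,0,-1,-1,7.5,40,-1,0,-1,7.5,40,-1,0,-1,7.5,40,0,0,0,0,40,0,0,0,0,40]'

```text
t: 7.2
tool_pos: [0.4396, -0.2001, 0.3073]
tcp_rot: [-3.142, 0.0, -1.486]
contact_force: [-0.3, 0.1, 0.0]
grip_width: 0.04
grip_force: 0.0
```

```bash
python3 - <<'E'
from h import *
st(); im,p=snap('wrist','w2'); np.save('w2.npy',p,allow_pickle=True)
E
```

```text
t 7.2 pos [ 0.4396 -0.2001  0.3073] rot [-3.142  0.    -1.486] F [-0.3  0.1  0. ] w 0.04
```

View pics/w2.png

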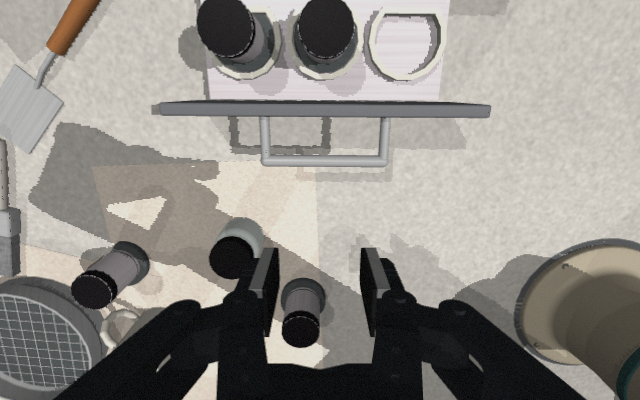

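The drawer is open with two done cans, in the +x nest (230,25) and the middle nest (325,25). The third nest, at (405,45), is empty. I'll move the camera over the row.

Request:
arm_command --moves '[30,0,0,0,85,30,0,0,0,85,20,0,0,0,85,0,0,0,0,85,0,0,0,0,85]'

```text
t: 7.75
tool_pos: [0.446, -0.28, 0.307]
tcp_rot: [3.141, 0.001, -1.489]
contact_force: [-0.2, 0.4, -0.4]
grip_width: 0.0851
grip_force: 0.0
```

```bash
python3 - <<'E'
from h import *
st(); im,p=snap('wrist','w3'); np.save('w3.npy',p,allow_pickle=True)
E
```

```text
t 7.75 pos [ 0.446 -0.28   0.307] rot [ 3.141e+00  1.000e-03 -1.489e+00] F [-0.2  0.4 -0.4] w 0.0851
```

View pics/w3.png

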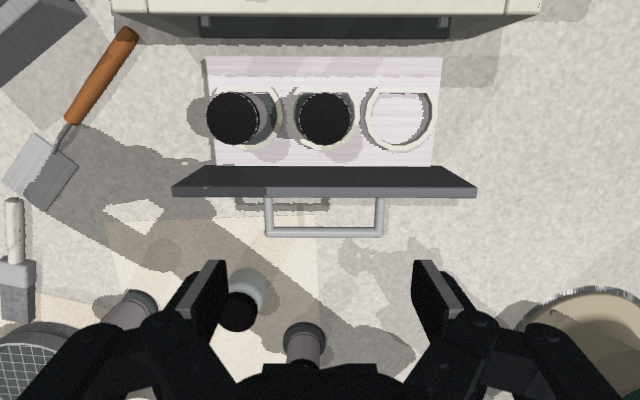

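```bash
python3 - <<'E'
from h import *
im=cv2.imread('pics/w3.png'); p=np.load('w3.npy',allow_pickle=True).item()
m=(im.max(2)<38).astype(np.uint8); m=cv2.morphologyEx(m,cv2.MORPH_OPEN,np.ones((5,5)))
n,l,s,c=cv2.connectedComponentsWithStats(m)
for i in range(1,n):
    if 800<s[i][4]<4000 and s[i][1]<160:
        cs,_=cv2.findContours((l==i).astype(np.uint8),cv2.RETR_EXTERNAL,cv2.CHAIN_APPROX_NONE)
        q=np.array([plane(p,*k[0],.106)[:2] for k in cs[0]]); (x,y),r=cv2.minEnclosingCircle((q*1000).astype(np.float32))
        print(s[i],np.round(c[i]),'c',round(x,1),round(y,1),'r',round(r,1))
for uv in [(364,118),(433,118),(399,154),(399,86)]: print(uv,np.round(plane(p,*uv,.038)[:2],4))
for uv in [(265,234),(382,234)]: print('bar',np.round(plane(p,*uv,.098)[:2],4))
cv2.imwrite('pics/n3.png',cv2.resize(im[70:170,200:450],(800,320),interpolation=cv2.INTER_CUBIC))
E
```

```text
[ 207  102   49   42 1454] [230. 123.] c 536.0 -328.2 r 23.9
[301 112  46  32 914] [322. 129.] c 445.9 -329.5 r 22.1
(364, 118) [ 0.3982 -0.3363]
(433, 118) [ 0.3179 -0.3428]
(399, 154) [ 0.3507 -0.2976]
(399, 86) [ 0.3631 -0.3745]
bar [ 0.5005 -0.2069]
bar [ 0.3711 -0.2174]
```

View pics/n3.png

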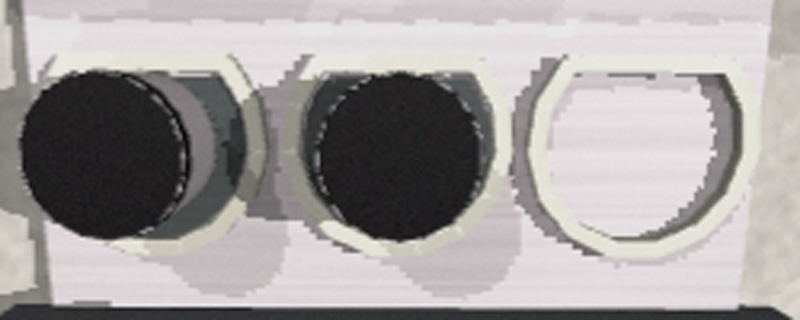

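```bash
python3 - <<'E'
from h import *
p=np.load('w3.npy',allow_pickle=True).item()
for u,v in [(106,153),(400,155)]: print(np.round(plane(p,u/3.2+199.6,v/3.2+69.6,.106)*1000,1))
q=[plane(p,u/3.2+199.6,v/3.2+69.6,.038)[:2]*1000 for u,v in [(528,150),(758,150),(643,262),(643,55)]]
print(np.round(q,1), np.linalg.norm(q[0]-q[1]),np.linalg.norm(q[2]-q[3]))
nx=np.array([.0777,-.997]); ex=np.array([.997,.0777])
print('centre via bottom',np.round(q[2]+41.5*nx,1),'via flat',q[3]-30.5*nx, 'sides',(q[0]+q[1])/2)
E
```

```text
[ 533.7 -330.9  106. ]
[ 445.6 -337.6  106. ]
[[ 397.7 -338. ]
 [ 314.2 -344.8]
 [ 349.3 -300.8]
 [ 361.2 -373.8]] 83.76753169433135 73.9106274492658
centre via bottom [ 352.5 -342.2] via flat [ 358.8461985  -343.36538584] sides [ 355.94177957 -341.42191039]
```

The caps measure (534,-331) and (446,-338) and the empty nest about (356,-343). This matches the 90 mm pitch along the bar direction. Now to pick the +x done can.

```bash
python3 - <<'E'
from h import *
plan([(.5345,-.3305,.2,-85.3,66,0),(.5345,-.3305,.085,-85.3,66,1)])
E
```

```text
[ 14, -21, 27, 0, 66, 15, -21, 27, 0, 66, 14, -21, 26, 0, 66, 15, -21, 27, 0, 66, 0, 0, 38, 0, 66, 0, 0, 39, 0, 66, 0, 0, 38, 0, 66, 0, 0, 0, 0, 66 ]
end [ 535. -331.   85.] -85.3
```

Request:
arm_command --moves '[14,-21,27,0,66,15,-21,27,0,66,14,-21,26,0,66,15,-21,27,0,66,0,0,38,0,66,0,0,39,0,66,0,0,38,0,66,0,0,0,0,66]'

```text
t: 8.6
tool_pos: [0.5322, -0.3284, 0.0794]
tcp_rot: [3.134, 0.007, -1.488]
contact_force: [0.4, -0.0, -0.3]
grip_width: 0.0664
grip_force: 0.0
```

Request:
arm_command --moves '[0,0,0,0,66,0,0,0,0,30,0,0,0,0,30,0,0,0,0,30,0,0,0,0,30]' --squeeze 40

```text
t: 9.1
tool_pos: [0.5358, -0.3319, 0.0889]
tcp_rot: [-3.137, -0.003, -1.49]
contact_force: [0.4, 1.0, 6.6]
grip_width: 0.0494
grip_force: 42.2
```

```bash
python3 - <<'E'
from h import *
st()
plan([(.535,-.331,.18,-85.3,30,0),(.50,-.1,.25,-40,30,0),(.51,.24,.25,40,30,1)],step=40)
E
```

```text
t 9.1 pos [ 0.5358 -0.3319  0.0889] rot [-3.137e+00 -3.000e-03 -1.490e+00] F [0.4 1.  6.6] w 0.0494
[ 0, 0, -30, 0, 30, -1, 0, -31, 0, 30, 0, 1, -30, 0, 30, -33, 2, -10, -6.5, 30, -34, -1, -10, -6.5, 30, -33, -5, -10, -6.5, 30, -32, -9, -10, -6.5, 30, -31, -13, -10, -6.5, 30 ]
[ -29, -16, -10, -6.5, 30, -27, -19, -10, -6.5, 30, -21, -27, 0, -8, 30, -17, -29, 0, -8, 30, -13, -32, 0, -8, 30, -8, -33, 0, -8, 30, -4, -34, 0, -8, 30, 1, -34, 0, -8, 30 ]
[ 6, -33, 0, -8, 30, 10, -33, 0, -8, 30, 15, -30, 0, -8, 30, 19, -29, 0, -8, 30, 0, 0, 0, 0, 30 ]
end [510. 241. 250.] 40.1
```

Request:
arm_command --moves '[0,0,-30,0,30,-1,0,-31,0,30,0,1,-30,0,30,-33,2,-10,-6.5,30,-34,-1,-10,-6.5,30,-33,-5,-10,-6.5,30,-32,-9,-10,-6.5,30,-31,-13,-10,-6.5,30]'

```text
t: 9.9
tool_pos: [0.508, -0.1636, 0.2276]
tcp_rot: [-3.141, -0.001, -0.919]
contact_force: [0.7, 0.4, -3.3]
grip_width: 0.0495
grip_force: 43.6
```

Request:
arm_command --moves '[-29,-16,-10,-6.5,30,-27,-19,-10,-6.5,30,-21,-27,0,-8,30,-17,-29,0,-8,30,-13,-32,0,-8,30,-8,-33,0,-8,30,-4,-34,0,-8,30,1,-34,0,-8,30]'

```text
t: 10.7
tool_pos: [0.5048, 0.1065, 0.2473]
tcp_rot: [-3.142, -0.002, 0.147]
contact_force: [1.0, 0.2, -2.1]
grip_width: 0.0493
grip_force: 43.6
```

Request:
arm_command --moves '[6,-33,0,-8,30,10,-33,0,-8,30,15,-30,0,-8,30,19,-29,0,-8,30,0,0,0,0,30,0,0,0,0,30]'

```text
t: 11.3
tool_pos: [0.5086, 0.2417, 0.2468]
tcp_rot: [3.141, -0.0, 0.701]
contact_force: [0.2, -1.1, -2.9]
grip_width: 0.0492
grip_force: 43.6
```

```bash
python3 - <<'E'
from h import *
st(); im,p=snap('wrist','w4'); np.save('w4.npy',p,allow_pickle=True)
plan([(.48,.37,.2,84.5,30,1)])
E
```

```text
t 11.3 pos [0.5086 0.2417 0.2468] rot [ 3.141 -0.     0.701] F [ 0.2 -1.1 -2.9] w 0.0492
[ 10, -20, 8, -7.5, 30, 13, -18, 8, -7.5, 30, 15, -16, 7, -7, 30, 16, -14, 8, -7.5, 30, 19, -12, 8, -7.5, 30, 20, -10, 8, -7.5, 30, 0, 0, 0, 0, 30 ]
end [480. 370. 200.] 84.6
```

View pics/w4.png

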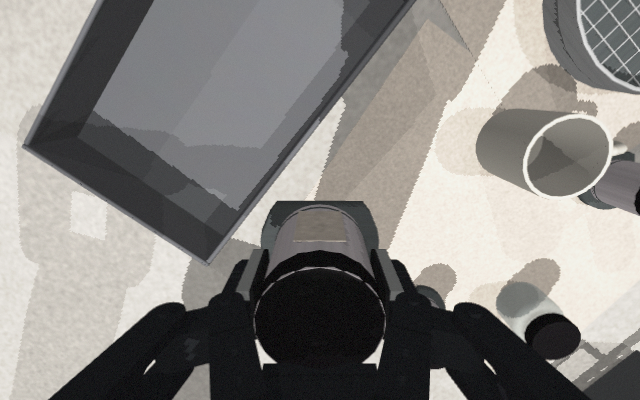

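The tote rim shows a short side from (22,146) to (208,265) and a long edge up to (415,0).

```bash
python3 - <<'E'
from h import *
p=np.load('w4.npy',allow_pickle=True).item()
c=[plane(p,*k,.07)[:2] for k in [(22,146),(208,265),(415,0),(98,0)]]
print(np.round(c,3)); a,b,d,_=c
u=(d-b)/np.linalg.norm(d-b); v=(a-b)/np.linalg.norm(a-b); print(np.linalg.norm(a-b),np.degrees(np.arctan2(u[1],u[0])),np.degrees(np.arctan2(v[1],v[0])))
v2=np.array([-u[1],u[0]]); ctr=b+.165*u+.1*v2; print('centre',ctr,'P1',ctr-.07*u,'P2',ctr+.07*u)
E
```

```text
[[0.36  0.469]
 [0.367 0.272]
 [0.673 0.28 ]
 [0.51  0.472]]
0.1979931225282627 1.5018065867378285 91.85536174892735
centre [0.52914883 0.37586931] P1 [0.45917287 0.37403471] P2 [0.59912478 0.3777039 ]
```

```bash
python3 - <<'E'
from h import *
plan([(.460,.374,.2,40,30,0),(.460,.374,.1,40,30,1),(.460,.374,.069,40,30,2),(.46,.374,.069,40,66,3),(.46,.374,.2,40,66,0)])
E
```

```text
[ 12, -33, 12, 0, 30, 12, -34, 11, 0, 30, 12, -33, 12, 0, 30, 12, -33, 12, 0, 30, 0, 0, 33, 0, 30, 0, 0, 34, 0, 30, 0, 0, 33, 0, 30, 0, 0, 0, 0, 30 ]
[ 0, 0, 31, 0, 30, 0, 0, 0, 0, 30, 0, 0, 0, 0, 30, 0, 0, 0, 0, 66, 0, 0, 0, 0, 66, 0, 0, 0, 0, 66, 0, 0, 0, 0, 66, 0, 0, -33, 0, 66 ]
[ 0, 0, -33, 0, 66, 0, 0, -32, 0, 66, 0, 0, -33, 0, 66 ]
end [460. 374. 200.] 40.1
```

Request:
arm_command --moves '[12,-33,12,0,30,12,-34,11,0,30,12,-33,12,0,30,12,-33,12,0,30,0,0,33,0,30,0,0,34,0,30,0,0,33,0,30,0,0,0,0,30]'

```text
t: 12.15
tool_pos: [0.458, 0.3712, 0.0942]
tcp_rot: [-3.141, 0.01, 0.698]
contact_force: [0.4, 0.7, -2.5]
grip_width: 0.0492
grip_force: 43.6
```

Request:
arm_command --moves '[0,0,15,0,30,0,0,10,0,30,0,0,5,0,30,0,0,0,0,30,0,0,0,0,30]'

```text
t: 12.65
tool_pos: [0.4603, 0.3741, 0.0701]
tcp_rot: [3.141, -0.001, 0.7]
contact_force: [-0.3, 0.6, -2.6]
grip_width: 0.0493
grip_force: 43.6
```

Request:
arm_command --moves '[0,0,2,0,30,0,0,0,0,30,0,0,0,0,66,0,0,0,0,66,0,0,0,0,66,0,0,-30,0,66,0,0,-40,0,66,0,0,-40,0,66]'

```text
t: 13.45
tool_pos: [0.4596, 0.3736, 0.1783]
tcp_rot: [-3.141, 0.001, 0.7]
contact_force: [0.0, 0.2, 0.7]
grip_width: 0.0658
grip_force: 0.0
```

```bash
python3 - <<'E'
from h import *
st()
plan([(.50,.1,.2,20,66,0),(.447,-.3365,.2,-85.5,66,0),(.447,-.3365,.16,-85.5,66,1),(.447,-.3365,.085,-85.5,66,2)],start=(.46,.374,.178,40.1))
E
```

```text
t 13.45 pos [0.4596 0.3736 0.1783] rot [-3.141e+00  1.000e-03  7.000e-01] F [0.  0.2 0.7] w 0.0658
[ -21, 34, -3, 3, 66, -19, 34, -3, 2.5, 66, -17, 36, -3, 3, 66, -16, 36, -4, 3, 66, -14, 37, -3, 3, 66, -12, 38, -3, 2.5, 66, -10, 38, -3, 3, 66, -14, 28, 0, 7.5, 66 ]
[ -11, 30, 0, 7.5, 66, -6, 30, 0, 7.5, 66, -3, 32, 0, 7.5, 66, 2, 31, 0, 7.5, 66, 6, 31, 0, 8, 66, 10, 30, 0, 7.5, 66, 13, 28, 0, 7.5, 66, 18, 26, 0, 7.5, 66 ]
[ 20, 24, 0, 7.5, 66, 24, 21, 0, 7.5, 66, 26, 17, 0, 7.5, 66, 28, 14, 0, 7.5, 66, 30, 10, 0, 7.5, 66, 0, 0, 20, 0, 66, 0, 0, 20, 0, 66, 0, 0, 0, 0, 66 ]
[ 0, 0, 38, 0, 66, 0, 0, 37, 0, 66, 0, 0, 0, 0, 66, 0, 0, 0, 0, 66 ]
end [ 447. -337.   85.] -85.4
```

Request:
arm_command --moves '[-21,34,-3,3,66,-19,34,-3,2.5,66,-17,36,-3,3,66,-16,36,-4,3,66,-14,37,-3,3,66,-12,38,-3,2.5,66,-10,38,-3,3,66,-14,28,0,7.5,66]'

```text
t: 14.25
tool_pos: [0.4965, 0.0667, 0.1999]
tcp_rot: [3.141, -0.001, 0.216]
contact_force: [-0.2, 1.0, -0.2]
grip_width: 0.0658
grip_force: 0.0
```

Request:
arm_command --moves '[-11,30,0,7.5,66,-6,30,0,7.5,66,-3,32,0,7.5,66,2,31,0,7.5,66,6,31,0,8,66,10,30,0,7.5,66,13,28,0,7.5,66,18,26,0,7.5,66]'

```text
t: 15.05
tool_pos: [0.4657, -0.182, 0.1995]
tcp_rot: [-3.141, -0.0, -0.841]
contact_force: [0.5, -0.2, -0.3]
grip_width: 0.0658
grip_force: 0.0
```

Request:
arm_command --moves '[20,24,0,7.5,66,24,21,0,7.5,66,26,17,0,7.5,66,28,14,0,7.5,66,30,10,0,7.5,66,0,0,20,0,66,0,0,20,0,66,0,0,0,0,66]'

```text
t: 15.85
tool_pos: [0.4462, -0.3361, 0.1561]
tcp_rot: [3.138, 0.004, -1.491]
contact_force: [-1.1, -0.7, -0.2]
grip_width: 0.0659
grip_force: 0.0
```

```bash
python3 - <<'E'
from h import *
st()
im,p=snap('side','s1')
plan([(.447,-.3365,.085,-85.5,66,2)])
E
```

```text
t 15.85 pos [ 0.4462 -0.3361  0.1561] rot [ 3.138  0.004 -1.491] F [-1.1 -0.7 -0.2] w 0.0659
[ 0, 0, 37, 0, 66, 0, 0, 36, 0, 66, 0, 0, 0, 0, 66, 0, 0, 0, 0, 66 ]
end [ 447. -336.   85.] -85.4
```

Request:
arm_command --moves '[0,0,37,0,66,0,0,38,0,66,0,0,0,0,66,0,0,0,0,66,0,0,0,0,30,0,0,0,0,30,0,0,0,0,30,0,0,0,0,30]'

```text
t: 16.7
tool_pos: [0.4478, -0.3381, 0.0878]
tcp_rot: [-3.14, -0.004, -1.491]
contact_force: [-5.3, 0.2, 5.4]
grip_width: 0.049
grip_force: 40.8
```

```bash
python3 - <<'E'
from h import *
o=st()
# same transit, ending over P2
plan([(.447,-.3365,.18,-85.4,30,0),(.48,-.1,.24,-40,30,0),(.56,.24,.24,40,30,0),(.598,.376,.2,40,30,0),(.598,.376,.1,40,30,1)],start=(.447,-.3365,.085,-85.4))
E
```

```text
t 16.7 pos [ 0.4478 -0.3381  0.0878] rot [-3.14  -0.004 -1.491] F [-5.3  0.2  5.4] w 0.049
[ 0, 0, -32, 0, 30, 0, 0, -31, 0, 30, 0, 0, -32, 0, 30, -33, -7, -9, -6.5, 30, -32, -12, -8, -6.5, 30, -31, -14, -9, -6.5, 30, -29, -18, -8, -6.5, 30, -27, -22, -9, -6.5, 30 ]
[ -24, -24, -8, -6.5, 30, -21, -27, -9, -6.5, 30, -16, -31, 0, -8, 30, -11, -33, 0, -8, 30, -6, -34, 0, -8, 30, -2, -35, 0, -8, 30, 3, -35, 0, -8, 30, 8, -34, 0, -8, 30 ]
[ 13, -33, 0, -8, 30, 17, -30, 0, -8, 30, 21, -28, 0, -8, 30, 25, -24, 0, -8, 30, 29, -20, 10, 0, 30, 29, -20, 10, 0, 30, 29, -20, 10, 0, 30, 30, -20, 10, 0, 30 ]
[ 0, 0, 33, 0, 30, 0, 0, 34, 0, 30, 0, 0, 33, 0, 30, 0, 0, 0, 0, 30 ]
end [598. 376. 100.] 40.1
```

Request:
arm_command --moves '[0,0,-32,0,30,0,0,-31,0,30,0,0,-32,0,30,-33,-7,-9,-6.5,30,-32,-12,-8,-6.5,30,-31,-14,-9,-6.5,30,-29,-18,-8,-6.5,30,-27,-22,-9,-6.5,30]'

```text
t: 17.5
tool_pos: [0.4713, -0.1664, 0.2246]
tcp_rot: [-3.14, -0.002, -0.919]
contact_force: [0.8, 0.2, -2.6]
grip_width: 0.049
grip_force: 42.6
```

Request:
arm_command --moves '[-24,-24,-8,-6.5,30,-21,-27,-9,-6.5,30,-16,-31,0,-8,30,-11,-33,0,-8,30,-6,-34,0,-8,30,-2,-35,0,-8,30,3,-35,0,-8,30,8,-34,0,-8,30]'

```text
t: 18.3
tool_pos: [0.5285, 0.1053, 0.2415]
tcp_rot: [-3.142, -0.003, 0.147]
contact_force: [0.3, -1.6, -2.9]
grip_width: 0.0494
grip_force: 42.6
```

Request:
arm_command --moves '[13,-33,0,-8,30,17,-30,0,-8,30,21,-28,0,-8,30,25,-24,0,-8,30,29,-20,10,0,30,29,-20,10,0,30,29,-20,10,0,30,30,-20,10,0,30]'

```text
t: 19.1
tool_pos: [0.5989, 0.3776, 0.2011]
tcp_rot: [3.141, -0.003, 0.7]
contact_force: [0.2, 0.7, -1.6]
grip_width: 0.0492
grip_force: 42.6
```

Request:
arm_command --moves '[0,0,33,0,30,0,0,34,0,30,0,0,33,0,30,0,0,10,0,30,0,0,0,0,30,0,0,0,0,30]'

```text
t: 19.7
tool_pos: [0.5995, 0.3766, 0.0924]
tcp_rot: [3.141, -0.004, 0.7]
contact_force: [-0.1, -0.6, -1.7]
grip_width: 0.0492
grip_force: 42.5
```

Request:
arm_command --moves '[0,0,14,0,30,0,0,8,0,30,0,0,3,0,30,0,0,0,0,30,0,0,0,0,30,0,0,0,0,66,0,0,0,0,66,0,0,0,0,66]'

```text
t: 20.5
tool_pos: [0.5985, 0.3761, 0.0642]
tcp_rot: [-3.142, -0.0, 0.7]
contact_force: [-0.6, 0.9, 0.4]
grip_width: 0.0663
grip_force: 0.0
```

Request:
arm_command --moves '[0,0,0,0,66,0,0,-30,0,66,0,0,-40,0,66,0,0,-40,0,66,0,0,-40,0,66,0,0,-40,0,66]'

```text
t: 21.1
tool_pos: [0.5983, 0.376, 0.256]
tcp_rot: [-3.142, -0.0, 0.7]
contact_force: [1.1, 0.5, -0.9]
grip_width: 0.0659
grip_force: 0.0
```

```bash
python3 - <<'E'
from h import *
st()
plan([(.5,.12,.26,-8,85,0),(.44,.02,.22,-8,85,2)])
E
```

```text
t 21.1 pos [0.5983 0.376  0.256 ] rot [-3.142 -0.     0.7  ] F [ 1.1  0.5 -0.9] w 0.0659
[ -34, 19, -1, 7, 85, -32, 23, 0, 6.5, 85, -29, 26, -1, 7, 85, -25, 30, 0, 7, 85, -22, 33, -1, 7, 85, -18, 35, 0, 6.5, 85, -13, 37, -1, 7, 85, -11, 27, 10, 0, 85 ]
[ -12, 26, 10, 0, 85, -11, 27, 10, 0, 85, -12, 27, 10, 0, 85, 0, 0, 0, 0, 85, 0, 0, 0, 0, 85 ]
end [440.  20. 220.] -7.9
```

Request:
arm_command --moves '[-34,19,-1,7,85,-32,23,0,6.5,85,-29,26,-1,7,85,-25,30,0,7,85,-22,33,-1,7,85,-18,35,0,6.5,85,-13,37,-1,7,85,-21,27,5,0,85]'

```text
t: 21.9
tool_pos: [0.4758, 0.0937, 0.2539]
tcp_rot: [-3.141, -0.002, -0.143]
contact_force: [0.4, 0.2, 0.0]
grip_width: 0.0851
grip_force: 0.0
```

Request:
arm_command --moves '[-22,26,5,0,85,-21,27,5,0,85,-22,27,5,0,85,0,0,0,0,85,0,0,0,0,85]'

```text
t: 22.4
tool_pos: [0.4006, 0.0253, 0.2387]
tcp_rot: [-3.141, -0.001, -0.139]
contact_force: [0.5, -0.7, -0.0]
grip_width: 0.0848
grip_force: 0.0
```

```bash
python3 - <<'E'
from h import *
st(); im,p=snap('wrist','w5'); np.save('w5.npy',p,allow_pickle=True)
im,p=snap('scene','s5'); 
E
```

```text
t 22.4 pos [0.4006 0.0253 0.2387] rot [-3.141e+00 -1.000e-03 -1.390e-01] F [ 0.5 -0.7 -0. ] w 0.0848
```

View pics/w5.png

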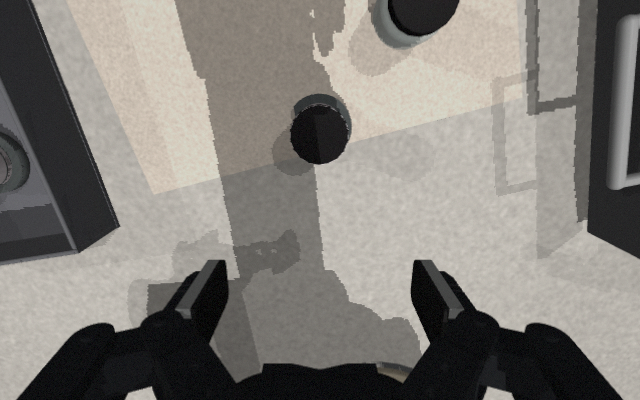

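The can A cap is at (320,134) with foot crescent showing at top and right, so the flat is to the lower left. I'll measure the foot outline numerically.

```bash
python3 - <<'E'
from h import *
im=cv2.imread('pics/w5.png'); p=np.load('w5.npy',allow_pickle=True).item()
g=im.max(2)
m=(g<40).astype(np.uint8); m=cv2.morphologyEx(m,cv2.MORPH_OPEN,np.ones((5,5)))
n,l,s,c=cv2.connectedComponentsWithStats(m); 
for i in range(1,n):
    if 800<s[i][4]<4500 and s[i][1]<160 and s[i][0]>200: print(s[i],np.round(c[i],1),np.round(plane(p,*c[i],.08)*1000,1))
cr=cv2.resize(im[80:180,270:370],(480,480),interpolation=cv2.INTER_CUBIC)
b=cv2.imread('pics/w2.png')[255:355,255:355]; 
cv2.imwrite('pics/c5.png',cv2.convertScaleAbs(np.hstack([cr,cv2.resize(b,(320,480)[:1]*2,interpolation=cv2.INTER_CUBIC)[:,:] if 0 else cv2.copyMakeBorder(cv2.resize(b,(320,320),interpolation=cv2.INTER_CUBIC),0,160,0,0,cv2.BORDER_CONSTANT)]),alpha=1.7))
E
```

```text
[ 388    0   70   36 1565] [422.4  16.4] [524.1 -71.6  80. ]
[628  51  12 122 895] [635.1 123.4] [ 419.5 -244.    80. ]
[ 291  106   56   58 2571] [318.5 134.4] [447.3  18.9  80. ]
```

View pics/c5.png

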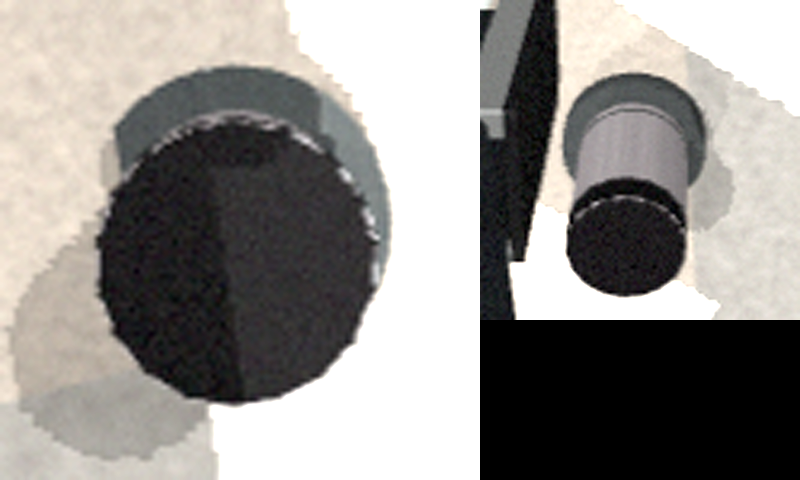

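In the crop, the flat's sharp corner is at about (115,130), i.e. image (294,107), and the arc runs up and right. So the flat faces left in the image, roughly world +y. The held can in w4 showed its flat as a clear line at row 201, so I can check alignment in hand.

```bash
python3 - <<'E'
from h import *
p=np.load('w5.npy',allow_pickle=True).item()
k=plane(p,270+115/4.8-.4,80+130/4.8-.4,.014)[:2]*1000
# cap circle from crop: left 98 right 375 top 118 bottom 404
ctr=plane(p,270+237/4.8-.4,80+261/4.8-.4,.08)[:2]*1000
print(k,ctr,np.linalg.norm(k-ctr)); 
for c in (ctr,np.array([450,21.])):
    d=k-c; a=np.degrees(np.arctan2(d[1],d[0])); print(np.linalg.norm(d),a,a+47.4)
# right arc extreme/top arc for foot centre check
for uv in [(388,235),(215,66)]: print(np.round(plane(p,270+uv[0]/4.8-.4,80+uv[1]/4.8-.4,.014)[:2]*1000,1))
plan([(.449,.019,.2,82,70,0),(.449,.019,.063,82,70,2),(.449,.019,.063,82,40,3)])
E
```

```text
[470.58913395  41.60161109] [447.64681817  18.46093228] 32.58589985597193
32.58589985597193 45.24662664437535 92.64662664437535
29.126256475078392 45.01735553976734 92.41735553976733
[440.7 -13.7]
[480.5  18.6]
[ 4, 0, 3, -7.5, 70, 4, 1, 3, -7.5, 70, 4, 1, 4, -7.5, 70, 4, 1, 3, -7.5, 70, 3, 2, 3, -7.5, 70, 3, 3, 3, -7.5, 70, 3, 3, 4, -7.5, 70, 3, 3, 3, -7.5, 70 ]
[ 2, 3, 3, -7.5, 70, 1, 4, 3, -7.5, 70, 1, 4, 3, -7.5, 70, 1, 4, 4, -7.5, 70, 0, 0, 34, 0, 70, 0, 0, 34, 0, 70, 0, 0, 35, 0, 70, 0, 0, 34, 0, 70 ]
[ 0, 0, 0, 0, 70, 0, 0, 0, 0, 70, 0, 0, 0, 0, 40, 0, 0, 0, 0, 40, 0, 0, 0, 0, 40, 0, 0, 0, 0, 40 ]
end [449.  19.  63.] 82.1
```

Request:
arm_command --moves '[16,2,15,-5,70,16,2,15,-5,70,15,2,30,0,70,0,0,40,0,70,0,0,40,0,70,0,0,38,0,70,0,0,0,0,70,0,0,0,0,70]' --squeeze 20

```text
t: 23.3
tool_pos: [0.4476, 0.0175, 0.0609]
tcp_rot: [-3.141, 0.001, 0.038]
contact_force: [0.8, -1.3, 0.7]
grip_width: 0.0697
grip_force: 0.0
```

```bash
python3 - <<'E'
from h import *
st()
plan([(.448,.019,.062,2.5,70,0)])
E
```

```text
t 23.3 pos [0.4476 0.0175 0.0609] rot [-3.141e+00  1.000e-03  3.800e-02] F [ 0.8 -1.3  0.7] w 0.0697
[ 0, -1, -1, -0.5, 70 ]
end [448.  18.  62.] 2.7
```

Next, a centring squeeze, then release, spin -90°, and grip.

Request:
arm_command --moves '[0,0,0,0,40,0,0,0,0,40,0,0,0,0,40,0,0,0,0,40,0,0,0,0,70,0,0,0,0,70,0,0,0,0,70,0,0,0,0,70]'

```text
t: 24.1
tool_pos: [0.447, 0.0169, 0.0603]
tcp_rot: [-3.142, 0.0, 0.037]
contact_force: [-0.2, 0.1, 1.6]
grip_width: 0.0699
grip_force: 0.0
```

Request:
arm_command --moves '[0,0,0,-8,70,0,0,0,-8,70,0,0,0,-8,70,0,0,0,-8,70,0,0,0,-8,70,0,0,0,-8,70,0,0,0,-8,70,0,0,0,-8,70]'

```text
t: 24.9
tool_pos: [0.447, 0.017, 0.0602]
tcp_rot: [-3.141, 0.0, 1.16]
contact_force: [0.1, 0.2, -0.8]
grip_width: 0.0703
grip_force: 0.0
```

Request:
arm_command --moves '[0,0,0,-8,70,0,0,0,-8,70,0,0,0,-8,70,0,0,0,-2,70,0,0,0,0,70,0,0,0,0,70]'

```text
t: 25.5
tool_pos: [0.447, 0.017, 0.0602]
tcp_rot: [-3.141, -0.0, 1.606]
contact_force: [-0.3, 0.2, -0.5]
grip_width: 0.0702
grip_force: 0.0
```

Request:
arm_command --moves '[0,0,0,0,40,0,0,0,0,40,0,0,0,0,40,0,0,0,0,40]' --squeeze 40

```text
t: 25.9
tool_pos: [0.4471, 0.017, 0.0605]
tcp_rot: [3.141, -0.0, 1.607]
contact_force: [-1.1, -0.5, 2.0]
grip_width: 0.0489
grip_force: 41.8
```

Request:
arm_command --moves '[0,0,-30,0,40,0,0,-40,0,40,0,0,-40,0,40,0,0,-30,0,40,0,0,0,0,40,0,0,0,0,40]'

```text
t: 26.5
tool_pos: [0.4468, 0.017, 0.1993]
tcp_rot: [-3.141, -0.0, 1.608]
contact_force: [-1.0, -0.6, -3.2]
grip_width: 0.0492
grip_force: 43.1
```

```bash
python3 - <<'E'
from h import *
st(); im,p=snap('wrist','w6'); np.save('w6.npy',p,allow_pickle=True)
a=cv2.imread('pics/w4.png')[170:270,250:390]; b=im[170:270,250:390]
f=lambda q:cv2.convertScaleAbs(cv2.resize(q,(700,500)[:1]+(295,),interpolation=cv2.INTER_CUBIC),alpha=1.8)
cv2.imwrite('pics/c6.png',np.vstack([f(a),f(b)]))
E
```

```text
t 26.5 pos [0.4468 0.017  0.1993] rot [-3.141 -0.     1.608] F [-1.  -0.6 -3.2] w 0.0492
```

View pics/c6.png

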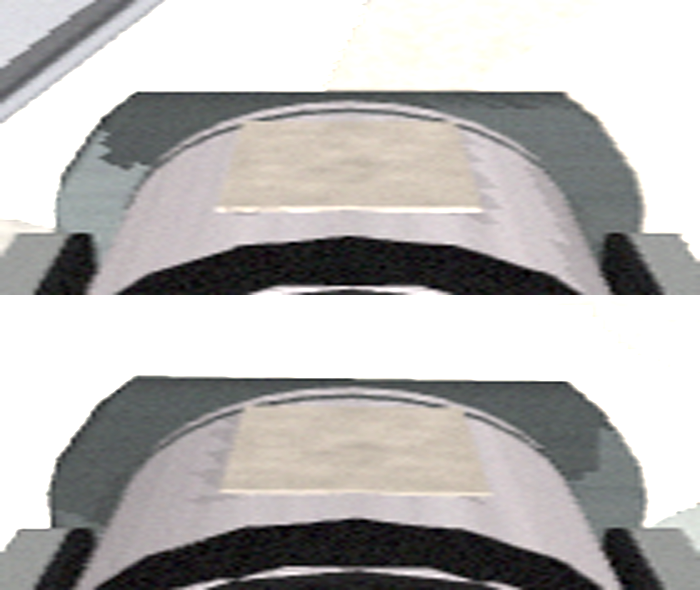

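The held can's flat lies about 1° clockwise of the tool, against the seated reference. So I need tool yaw ≈ -84.6° at the nest, with a target of (0.5366,-0.3306).

```bash
python3 - <<'E'
from h import *
plan([(.46,-.1,.22,10,40,0),(.5366,-.3306,.2,-84.6,40,0),(.5366,-.3306,.13,-84.6,40,3)])
E
```

```text
[ -11, 1, -2, 7.5, 40, -10, 2, -2, 7.5, 40, -10, 4, -2, 7.5, 40, -10, 5, -2, 7.5, 40, -9, 6, -2, 7.5, 40, -8, 7, -2, 7.5, 40, -7, 8, -2, 7.5, 40, -6, 9, -2, 7, 40 ]
[ -4, 9, -2, 7.5, 40, -4, 11, -2, 7.5, 40, -2, 10, -2, 7.5, 40, 3, 20, 2, 8, 40, 6, 19, 1, 8, 40, 8, 19, 2, 7.5, 40, 11, 17, 2, 8, 40, 13, 16, 1, 8, 40 ]
[ 15, 13, 2, 8, 40, 17, 12, 2, 7.5, 40, 18, 9, 1, 8, 40, 19, 6, 2, 8, 40, 20, 4, 2, 8, 40, 20, 1, 2, 8, 40, 20, -2, 1, 7.5, 40, 0, 0, 35, 0, 40 ]
[ 0, 0, 35, 0, 40, 0, 0, 0, 0, 40, 0, 0, 0, 0, 40, 0, 0, 0, 0, 40 ]
end [ 537. -330.  130.] -84.4
```

Request:
arm_command --moves '[-11,1,-2,7.5,40,-10,2,-2,7.5,40,-10,4,-2,7.5,40,-10,5,-2,7.5,40,-9,6,-2,7.5,40,-8,7,-2,7.5,40,-7,8,-2,7.5,40,-6,9,-2,7,40]'

```text
t: 27.35
tool_pos: [0.4559, -0.0688, 0.2135]
tcp_rot: [-3.138, 0.003, 0.564]
contact_force: [0.4, -1.0, -2.6]
grip_width: 0.0493
grip_force: 43.0
```

Request:
arm_command --moves '[-4,9,-2,7.5,40,-4,11,-2,7.5,40,-2,10,-2,7.5,40,3,20,2,8,40,6,19,1,8,40,8,19,2,7.5,40,11,17,2,8,40,13,16,1,8,40]'

```text
t: 28.15
tool_pos: [0.4919, -0.1968, 0.211]
tcp_rot: [3.141, 0.005, -0.519]
contact_force: [1.1, 0.9, -2.9]
grip_width: 0.0492
grip_force: 43.0
```

Request:
arm_command --moves '[15,13,2,8,40,17,12,2,7.5,40,18,9,1,8,40,19,6,2,8,40,20,4,2,8,40,20,1,2,8,40,20,-2,1,7.5,40,0,0,35,0,40]'

```text
t: 28.95
tool_pos: [0.5388, -0.3332, 0.1688]
tcp_rot: [-3.137, -0.004, -1.479]
contact_force: [0.4, -0.7, -2.7]
grip_width: 0.0491
grip_force: 43.2
```

Request:
arm_command --moves '[0,0,35,0,40,0,0,0,0,40,0,0,0,0,40,0,0,0,0,40]'

```text
t: 29.35
tool_pos: [0.5383, -0.3306, 0.1341]
tcp_rot: [-3.14, -0.002, -1.473]
contact_force: [-0.6, -0.2, -2.3]
grip_width: 0.0491
grip_force: 42.8
```

```bash
python3 - <<'E'
from h import *
o=st(); print(np.degrees(o['tcp_rot'][2]))
im,p=snap('wrist','w7'); np.save('w7.npy',p,allow_pickle=True)
plan([(.5366,-.3306,.13,-84.6,40,0)])
E
```

```text
t 29.35 pos [ 0.5383 -0.3306  0.1341] rot [-3.140e+00 -2.000e-03 -1.473e+00] F [-0.6 -0.2 -2.3] w 0.0491
-84.37803339807266
[ 0, 2, 5, 0, 40 ]
end [ 536. -331.  130.] -84.4
```

View pics/w7.png

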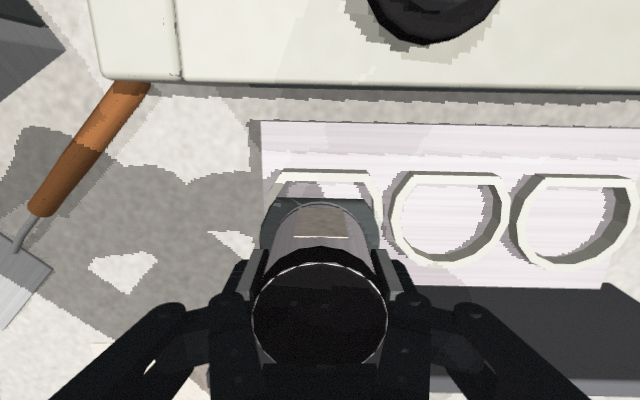

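The nests are clear. The collar flats lie at rows 170–178, the mid nest spans columns 390–507 and the left nest 510–638. Computing their positions at z=0.038 gives me the n-coordinate.

```bash
python3 - <<'E'
from h import *
p=np.load('w7.npy',allow_pickle=True).item(); im=cv2.imread('pics/w7.png').astype(int)
nx=np.array([.0777,-.997]); ex=np.array([.997,.0777])
# collar is yellowish-white: b clearly below r
yl=((im[:,:,2]-im[:,:,0]>8)&(im.min(2)>190)).astype(np.uint8)
yl[:140]=0; n,l,s,c=cv2.connectedComponentsWithStats(yl)
for i in range(1,n):
    if s[i][4]>150 and s[i][0]>250: 
        ys,xs=np.nonzero(l==i); q=np.array([plane(p,a,b,.038)[:2] for a,b in zip(xs,ys)])*1000
        e=q@ex; N=q@nx; print(s[i],'e',np.percentile(e,[.5,99.5]).round(1),'n',np.percentile(N,[.5,99.5]).round(1))
E
```

```text
[316 172  67  58 761] e [466.6 512.8] n [362.2 400.9]
[625 176  15  27 184] e [289.3 301.3] n [384.3 402.3]
[ 391  184  120   86 1609] e [377.1 459.4] n [329.1 393.9]
[ 517  201  123  101 2861] e [264.7 369.2] n [307.4 382.1]
[430 393  36   7 188] e [380.4 411.5] n [199.3 206.2]
```

Request:
arm_command --moves '[0,2,10,0,40,0,0,15,0,40,0,0,5,0,40,0,0,4,0,40,0,0,4,0,40,0,0,0,0,40,0,0,0,0,40]'

```text
t: 30.1
tool_pos: [0.5357, -0.3306, 0.0945]
tcp_rot: [-3.141, -0.0, -1.473]
contact_force: [-0.8, 0.8, -2.4]
grip_width: 0.0497
grip_force: 42.9
```

It is inside the collar with no contact force, so I keep lowering.

Request:
arm_command --moves '[0,0,4,0,40,0,0,3,0,40,0,0,2,0,40,0,0,0,0,40,0,0,0,0,40]'

```text
t: 30.6
tool_pos: [0.5358, -0.3306, 0.0865]
tcp_rot: [-3.141, -0.001, -1.473]
contact_force: [-3.2, 2.8, 5.1]
grip_width: 0.0492
grip_force: 43.3
```

Seated at z=0.0865 with +5 N. I'll release and go look at B.

Request:
arm_command --moves '[0,0,0,0,66,0,0,0,0,66,0,0,0,0,66,0,0,-30,0,66,0,0,-40,0,66,0,0,-40,0,66,0,0,-30,0,66,0,0,0,0,66]'

```text
t: 31.4
tool_pos: [0.5371, -0.3315, 0.2316]
tcp_rot: [-3.134, -0.007, -1.473]
contact_force: [-0.2, -0.2, 1.3]
grip_width: 0.0662
grip_force: 0.0
```

```bash
python3 - <<'E'
from h import *
st()
plan([(.655,-.02,.25,0,85,2)])
E
```

```text
t 31.4 pos [ 0.5371 -0.3315  0.2316] rot [-3.134 -0.007 -1.473] F [-0.2 -0.2  1.3] w 0.0662
[ -27, -13, -2, -7.5, 85, -25, -17, -1, -8, 85, -23, -21, -2, -7.5, 85, -20, -22, -2, -7.5, 85, -16, -26, -1, -8, 85, -13, -27, -2, -7.5, 85, -9, -29, -2, -7.5, 85, -5, -30, -1, -8, 85 ]
[ -2, -30, -2, -7.5, 85, 3, -30, -2, -7.5, 85, 7, -30, -1, -8, 85, 0, 0, 0, 0, 85, 0, 0, 0, 0, 85 ]
end [655. -20. 250.] 0.1
```

Request:
arm_command --moves '[-27,-13,-2,-7.5,85,-25,-17,-1,-8,85,-23,-21,-2,-7.5,85,-20,-22,-2,-7.5,85,-16,-26,-1,-8,85,-13,-27,-2,-7.5,85,-9,-29,-2,-7.5,85,-5,-30,-1,-8,85]'

```text
t: 32.2
tool_pos: [0.6221, -0.1029, 0.2375]
tcp_rot: [3.142, 0.001, -0.394]
contact_force: [0.2, 0.8, -0.4]
grip_width: 0.0848
grip_force: 0.0
```

Request:
arm_command --moves '[-2,-30,-2,-7.5,85,3,-30,-2,-7.5,85,7,-30,-1,-8,85,0,0,0,0,85,0,0,0,0,85]'

```text
t: 32.7
tool_pos: [0.6535, -0.0184, 0.2422]
tcp_rot: [3.141, 0.001, 0.002]
contact_force: [1.0, -0.5, 0.0]
grip_width: 0.0851
grip_force: 0.0
```

```bash
python3 - <<'E'
from h import *
st(); im,p=snap('wrist','w8'); np.save('w8.npy',p,allow_pickle=True)
print(proj(p,[.712,-.018,.0]),proj(p,[.712,-.018,.08]))
E
```

```text
t 32.7 pos [ 0.6535 -0.0184  0.2422] rot [3.141e+00 1.000e-03 2.000e-03] F [ 1.  -0.5  0. ] w 0.0851
[318.44967228 113.47719722] [318.23751847 119.70867937]
```

View pics/w8.png

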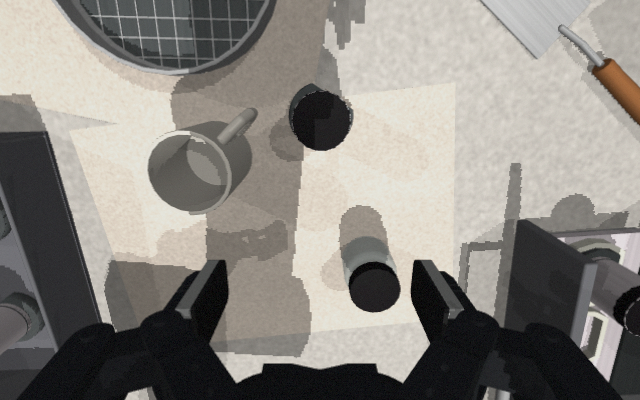

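B's cap is at (321,120) with foot showing to the upper left, the mug handle end is at (250,115), and both cans stand in the tote. I'll get the foot outline by colour: bluish foot against brownish shadow.

```bash
python3 - <<'E'
from h import *
def foot(f,c0,win):
    im=cv2.imread(f'pics/{f}.png').astype(int); p=np.load(f'{f}.npy',allow_pickle=True).item()
    x0,x1,y0,y1=win; im=im[y0:y1,x0:x1]
    m=(im.max(2)<40).astype(np.uint8); m=cv2.morphologyEx(m,cv2.MORPH_OPEN,np.ones((5,5)))
    n,l,s,c=cv2.connectedComponentsWithStats(m); i=1+np.argmax(s[1:,4])
    cs,_=cv2.findContours((l==i).astype(np.uint8),cv2.RETR_EXTERNAL,cv2.CHAIN_APPROX_NONE)
    q=np.array([plane(p,k[0][0]+x0,k[0][1]+y0,.08)[:2]*1000 for k in cs[0]],np.float32); (cx,cy),r=cv2.minEnclosingCircle(q)
    C=np.array([cx,cy]) ; print(f,'cap',C.round(1),round(r,1),s[i])
    ft=(im[:,:,0]-im[:,:,2]>=3)&(im.max(2)>40)&(im.max(2)<150)
    ft=cv2.morphologyEx(ft.astype(np.uint8),cv2.MORPH_OPEN,np.ones((2,2)))
    ys,xs=np.nonzero(ft); w=np.array([plane(p,a+x0,b+y0,.014)[:2]*1000 for a,b in zip(xs,ys)])-C
    rr=np.hypot(*w.T); a=np.degrees(np.arctan2(w[:,1],w[:,0]))
    for b in range(-180,180,10):
        k=(a>=b)&(a<b+10)&(rr<42)
        if k.sum()>2: print(b,k.sum(),rr[k].min().round(1),rr[k].max().round(1),end=' | ')
    print()
foot('w5',None,(270,370,80,180)); foot('w8',None,(265,375,65,175))
E
```

```text
w5 cap [446.8  18.9] 24.8 [  21   26   56   58 2571]
-110 7 31.7 34.0 | -100 22 29.6 33.7 | -90 16 28.1 33.4 | -80 22 27.4 33.3 | -70 26 26.6 33.0 | -60 27 27.5 33.1 | -50 7 27.2 31.7 | -40 20 24.9 32.7 | -30 21 25.5 32.2 | -20 20 25.3 32.0 | -10 18 24.0 30.8 | 0 22 24.0 31.5 | 10 23 24.3 31.7 | 20 14 25.1 31.3 | 30 24 24.2 31.3 | 40 6 27.9 30.1 | 
w8 cap [710.7 -19.9] 24.4 [  28   27   56   58 2445]
-100 8 32.1 34.2 | -90 10 31.2 33.3 | 0 8 25.4 26.7 | 10 30 24.5 31.5 | 20 27 25.2 31.7 | 30 18 25.4 31.6 | 40 21 25.6 31.2 | 50 16 26.0 31.3 | 60 15 25.7 30.7 | 70 5 28.8 31.0 |
```

```bash
python3 - <<'E'
from h import *
im=cv2.imread('pics/w8.png').astype(int); p=np.load('w8.npy',allow_pickle=True).item()
C=np.array([710.7,-19.9])
# sample along rays at z=.014: b-r and brightness
for a in range(-110,90,4):
    if -80<a<-20: continue
    t=np.radians(a); out=[]
    for r in range(24,40,2):
        X=np.append(C+r*np.array([np.cos(t),np.sin(t)]),14)/1000; u,v=proj(p,X).round().astype(int); b,g,q=im[v,u]; out.append(f'{q:3d}/{b-q:+d}')
    print(a,' '.join(out))
E
```

```text
-110  36/+0  34/+2  36/-1  33/-1  90/+2 205/-22 228/-23 227/-23
-106  38/-2  35/-1  34/-1  31/+1  50/-1 129/-8 228/-21 228/-19
-102  35/+0  35/+1  35/+1  30/+3  43/+2 162/-13 228/-23 229/-17
-98  36/-1  34/-1  37/+1  72/-1  78/+5 122/-5 226/-24 227/-24
-94  30/+2  39/+0  40/-4  50/-1  80/+5 161/-14 222/-23 219/-26
-90  41/-4  36/-2  37/+0  67/+0  84/+5 159/-13 221/-26 226/-24
-86  36/+1  35/-3  32/+1  89/-1  85/+4 162/-13 228/-23 225/-23
-82  31/+3  34/-4  34/-2  40/+2  85/+5 180/-17 225/-24 221/-24
-18  21/+3  75/-7 137/-9 134/-9 139/-9 138/-7 139/-8 136/-8
-14  29/+1 117/-9 137/-10 134/-8 138/-6 144/-9 139/-10 136/-9
-10  21/+0 131/-9 130/-11 138/-8 141/-7 142/-7 139/-8 131/-7
-6  81/-4 134/-8 139/-8 138/-8 143/-10 142/-9 137/-8 132/-7
-2  88/-3  83/+1 133/-10 134/-9 138/-8 139/-8 136/-11 132/-8
2  66/-2  53/+6 111/-6 131/-8 130/-7 130/-9 132/-7 129/-8
6  35/-4  54/+6  62/+2 129/-8 129/-7 131/-9 132/-8 126/-8
10  29/-1  49/+4  53/+6  57/+4 133/-10 143/-14 137/-15 134/-14
14  25/+0  58/+4  59/+1  55/+4  67/+3 140/-17 134/-16 140/-16
18  26/+0  59/+3  53/+4  56/+4  57/+5  93/-6 136/-
[... 362 characters left out ...]
-15 144/-17 141/-17
46  20/-1  69/+1  56/+3  54/+3  56/+2 126/-15 143/-16 141/-16
50  27/-1  42/+0  58/+2  57/+4  58/+2  89/-6 133/-17 138/-16
54  18/+0  43/-1  54/+3  57/+1  55/+4 139/-17 140/-16 150/-17
58  20/-3  26/-2  55/+3  56/+4  58/+3 125/-14 137/-16 143/-17
62  24/+0  45/+0  52/+6  55/+5  54/+3 108/-15 147/-20 144/-17
66  25/-2  47/-1  59/+3  58/+2  49/+3 104/-11 148/-18 152/-18
70  23/-1  23/+0  78/+1  53/+4  44/+3 144/-18 154/-19 150/-19
74  15/+2  22/-2  39/+2  54/+2  38/+2 104/-11 139/-18 154/-20
78  24/-2  23/-3  19/+0  48/+2  40/+5 112/-14 154/-19 158/-20
82  19/+0  25/-1  26/-3  51/+2  40/+1 107/-12 128/-14 153/-18
86  23/+1  20/+2  44/-3  46/+1  40/+3 108/-14 128/-16 160/-20
```

The flat's straight edge and corner give B's flat direction as ≈ -33°, with the axis at (711,-20). Next I check mug-handle clearance for both finger directions.

```bash
python3 - <<'E'
from h import *
p=np.load('w8.npy',allow_pickle=True).item()
C=np.array([.711,-.0195])
for z in (.03,.06,.08): print('handle end',z,plane(p,255,112,z)[:2].round(3))
print('mug rim', plane(p,233,185,.09)[:2].round(3),plane(p,150,165,.09)[:2].round(3))
for yw in (-33,57):
    a=np.radians(yw); ty=np.array([np.sin(a),-np.cos(a)]); tx=np.array([np.cos(a),np.sin(a)])
    for s in (1,-1): print(yw,[ (C+s*.049*ty+k*.011*tx).round(3).tolist() for k in (1,-1)])
plan([(.711,-.0195,.2,57,70,0),(.711,-.0195,.062,57,70,2)])
E
```

```text
handle end 0.03 [0.715 0.045]
handle end 0.06 [0.717 0.039]
handle end 0.08 [0.718 0.035]
mug rim [0.657 0.056] [0.675 0.125]
-33 [[0.694, -0.067], [0.675, -0.055]]
-33 [[0.747, 0.016], [0.728, 0.028]]
57 [[0.758, -0.037], [0.746, -0.055]]
57 [[0.676, 0.016], [0.664, -0.002]]
[ 7, 0, 5, -7, 70, 7, 1, 6, -7, 70, 7, 2, 5, -7.5, 70, 7, 3, 5, -7, 70, 6, 3, 6, -7, 70, 6, 4, 5, -7, 70, 5, 5, 5, -7.5, 70, 5, 6, 5, -7, 70 ]
[ 0, 0, 35, 0, 70, 0, 0, 34, 0, 70, 0, 0, 35, 0, 70, 0, 0, 34, 0, 70, 0, 0, 0, 0, 70, 0, 0, 0, 0, 70 ]
end [711. -20.  62.] 57.0
```

Request:
arm_command --moves '[7,0,5,-7,70,7,1,6,-7,70,7,2,5,-7.5,70,7,3,5,-7,70,6,3,6,-7,70,6,4,5,-7,64,5,5,5,-7.5,64,5,6,5,-7,64]' --squeeze 20

```text
t: 33.55
tool_pos: [0.7112, -0.0208, 0.2008]
tcp_rot: [-3.141, 0.0, 0.999]
contact_force: [0.1, -1.4, 0.1]
grip_width: 0.0639
grip_force: 0.0
```

Request:
arm_command --moves '[0,0,0,0,64,0,0,0,0,64]'

```text
t: 33.75
tool_pos: [0.7109, -0.0201, 0.201]
tcp_rot: [-3.141, 0.0, 0.992]
contact_force: [-0.2, -0.2, -0.1]
grip_width: 0.0637
grip_force: 0.0
```

```bash
python3 - <<'E'
from h import *
st()
im,p=snap('wrist','w9')
m=(im.max(2)<40).astype(np.uint8)[60:330]; m=cv2.morphologyEx(m,cv2.MORPH_OPEN,np.ones((5,5)))
n,l,s,c=cv2.connectedComponentsWithStats(m)
for i in range(1,n):
    if 800<s[i][4]<9000: print(s[i],np.round(plane(p,c[i][0],c[i][1]+60,.08)*1000,1))
plan([(.711,-.0195,.062,57,64,2)])
E
```

```text
t 33.75 pos [ 0.7109 -0.0201  0.201 ] rot [-3.141  0.     0.992] F [-0.2 -0.2 -0.1] w 0.0637
[ 288  111   59   58 2621] [710.5 -18.6  80. ]
[ 386  193  140   77 3969] [ 743.1 -159.5   80. ]
[ 113  194  140   76 3953] [570.8 -47.1  80. ]
[ 0, 0, 35, 0, 64, 0, 0, 35, 0, 64, 0, 0, 35, 0, 64, 0, 0, 34, 0, 64, 0, 0, 0, 0, 64, 0, 0, 0, 0, 64 ]
end [711. -20.  62.] 56.9
```

B is confirmed at (710.5,-19). Descend, centre, lift, spin, descend, grip.

Request:
arm_command --moves '[0,0,35,0,64,0,0,35,0,64,0,0,35,0,64,0,0,34,0,64,0,0,0,0,64,0,0,0,0,64]'

```text
t: 34.4
tool_pos: [0.7113, -0.0193, 0.0633]
tcp_rot: [3.142, -0.0, 0.995]
contact_force: [-0.4, -0.2, 0.7]
grip_width: 0.064
grip_force: 0.0
```

Request:
arm_command --moves '[0,0,0,0,40,0,0,0,0,40,0,0,0,0,40,0,0,0,0,64,0,0,0,0,64,0,0,0,0,64,0,0,-30,0,64,0,0,-30,0,64]'

```text
t: 35.2
tool_pos: [0.7105, -0.0191, 0.1213]
tcp_rot: [-3.138, 0.002, 0.997]
contact_force: [0.5, -0.6, 1.2]
grip_width: 0.0639
grip_force: 0.0
```

Request:
arm_command --moves '[0,0,-10,8,64,0,0,0,8,64,0,0,0,8,64,0,0,0,8,64,0,0,0,8,64,0,0,0,8,64,0,0,0,8,64,0,0,0,8,64]'

```text
t: 36.0
tool_pos: [0.7112, -0.0191, 0.132]
tcp_rot: [-3.142, 0.0, -0.126]
contact_force: [0.3, 0.0, -0.1]
grip_width: 0.0638
grip_force: 0.0
```

Request:
arm_command --moves '[0,0,0,8,64,0,0,0,8,64,0,0,0,8,64,0,0,0,2,64,0,0,0,0,64,0,0,0,0,64]'

```text
t: 36.6
tool_pos: [0.7112, -0.0191, 0.1321]
tcp_rot: [3.142, 0.0, -0.573]
contact_force: [0.0, -0.9, 0.0]
grip_width: 0.0641
grip_force: 0.0
```

Request:
arm_command --moves '[0,0,30,0,64,0,0,30,0,64,0,0,11,0,64,0,0,0,0,64,0,0,0,0,64]'

```text
t: 37.1
tool_pos: [0.712, -0.0192, 0.0629]
tcp_rot: [-3.141, -0.002, -0.574]
contact_force: [1.0, -0.2, 0.9]
grip_width: 0.064
grip_force: 0.0
```

Request:
arm_command --moves '[0,0,0,0,40,0,0,0,0,40,0,0,0,0,40,0,0,0,0,40]' --squeeze 40

```text
t: 37.5
tool_pos: [0.7125, -0.0192, 0.0641]
tcp_rot: [-3.139, -0.004, -0.574]
contact_force: [0.5, 0.5, 6.9]
grip_width: 0.0491
grip_force: 42.2
```

Request:
arm_command --moves '[0,0,-30,0,40,0,0,-40,0,40,0,0,-40,0,40,0,0,-30,0,40,0,0,0,0,40,0,0,0,0,40]'

```text
t: 38.1
tool_pos: [0.7112, -0.0191, 0.2009]
tcp_rot: [-3.141, -0.0, -0.574]
contact_force: [-0.6, -0.2, -2.5]
grip_width: 0.049
grip_force: 42.2
```

```bash
python3 - <<'E'
from h import *
st(); im,p=snap('wrist','w10'); np.save('w10.npy',p,allow_pickle=True)
# foot flat upper edge: per column first dark-bluish pixel going down, in 170..230
def edge(f,th=None):
    I=cv2.imread(f'pics/{f}.png').astype(int); e=[]
    for u in range(282,360,6):
        col=I[175:225,u].max(1); d=col[3:]-col[:-3]; e.append((u,175+1.5+int(np.argmin(d)),int(d.min())))
    return e
for f in ('w4','w6','w10'):
    e=np.array(edge(f)); k=np.abs(e[:,1]-np.median(e[:,1]))<6; q=np.polyfit(e[k,0],e[k,1],1); print(f,k.sum(),np.degrees(np.arctan(q[0])).round(2),np.polyval(q,320).round(1),e[:,1])
print(np.degrees(manip.observe()['tcp_rot'][2]))
c=cv2.convertScaleAbs(cv2.resize(im[150:270,230:410],(800,533),interpolation=cv2.INTER_CUBIC),alpha=1.6); cv2.imwrite('pics/c10.png',c)
E
```

```text
t 38.1 pos [ 0.7112 -0.0191  0.2009] rot [-3.141 -0.    -0.574] F [-0.6 -0.2 -2.5] w 0.049
w4 13 -0.79 199.8 [200.5 200.5 199.5 200.5 199.5 200.5 199.5 199.5 199.5 199.5 199.5 199.5
 199.5]
w6 13 0.47 197.3 [197.5 197.5 197.5 196.5 196.5 196.5 196.5 197.5 197.5 198.5 197.5 197.5
 197.5]
w10 13 -1.47 196.4 [198.5 196.5 196.5 196.5 197.5 196.5 196.5 196.5 195.5 195.5 195.5 195.5
 196.5]
-32.88858022965873
```

B's flat is within 1° of the tool: -0.7° against the reference, so the target yaw is ≈ -86°. I'm heading for the middle nest at (0.4463,-0.3375).

```bash
python3 - <<'E'
from h import *
plan([(.57,-.15,.24,-55,40,0),(.4463,-.3375,.22,-86,40,0),(.4463,-.3375,.134,-86,40,3)],start=(.7112,-.0191,.2009,-32.9))
E
```

```text
[ -9, 37, -8, 4.5, 40, -7, 38, -8, 4.5, 40, -4, 39, -7, 4.5, 40, 0, 38, -8, 4, 40, 2, 39, -8, 4.5, 40, 14, 35, 3, 5, 40, 16, 33, 4, 5.5, 40, 20, 32, 3, 5, 40 ]
[ 23, 30, 3, 5, 40, 25, 27, 4, 5.5, 40, 27, 26, 3, 5, 40, 0, 0, 29, 0, 40, 0, 0, 28, 0, 40, 0, 0, 29, 0, 40, 0, 0, 0, 0, 40, 0, 0, 0, 0, 40 ]
[ 0, 0, 0, 0, 40 ]
end [ 446. -337.  134.] -85.9
```

Request:
arm_command --moves '[-9,37,-8,4.5,40,-7,38,-8,4.5,40,-4,39,-7,4.5,40,0,38,-8,4,40,2,39,-8,4.5,40,14,35,3,5,40,16,33,4,5.5,40,20,32,3,5,40]'

```text
t: 38.95
tool_pos: [0.506, -0.2442, 0.2272]
tcp_rot: [3.139, 0.004, -1.232]
contact_force: [-0.0, -0.2, -2.6]
grip_width: 0.049
grip_force: 42.6
```

Request:
arm_command --moves '[23,30,3,5,40,25,27,4,5.5,40,27,26,3,5,40,0,0,29,0,40,0,0,28,0,40,0,0,29,0,40,0,0,0,0,40,0,0,0,0,40]'

```text
t: 39.75
tool_pos: [0.4455, -0.3366, 0.133]
tcp_rot: [3.139, 0.002, -1.499]
contact_force: [0.7, 0.0, -1.7]
grip_width: 0.0493
grip_force: 42.5
```

Request:
arm_command --moves '[0,0,0,0,40,0,0,0,0,40]'

```text
t: 39.95
tool_pos: [0.4467, -0.3376, 0.136]
tcp_rot: [-3.14, -0.002, -1.499]
contact_force: [0.3, 0.7, -2.7]
grip_width: 0.0496
grip_force: 42.5
```

Request:
arm_command --moves '[0,0,15,0,40,0,0,12,0,40,0,0,5,0,40,0,0,4,0,40,0,0,3,0,40,0,0,0,0,40,0,0,0,0,40]'

```text
t: 40.65
tool_pos: [0.4462, -0.3373, 0.0956]
tcp_rot: [-3.141, -0.0, -1.499]
contact_force: [-0.3, -0.3, -2.4]
grip_width: 0.0491
grip_force: 42.5
```

Request:
arm_command --moves '[0,0,4,0,40,0,0,3,0,40,0,0,1,0,40,0,0,0,0,40,0,0,0,0,40]'

```text
t: 41.15
tool_pos: [0.4464, -0.338, 0.09]
tcp_rot: [-3.14, -0.002, -1.499]
contact_force: [-5.4, 2.7, 12.5]
grip_width: 0.0488
grip_force: 44.0
```

The force comes up at exactly the seated height (0.026+0.064). I'll release and check from above.

Request:
arm_command --moves '[0,0,0,0,66,0,0,0,0,66,0,0,0,0,66,0,0,-30,0,66,0,0,-40,0,66,0,0,-40,0,66,-30,0,-40,0,66,-30,0,-40,0,66]'

```text
t: 41.95
tool_pos: [0.4414, -0.2768, 0.2784]
tcp_rot: [3.141, 0.001, -1.5]
contact_force: [0.9, -0.0, 0.7]
grip_width: 0.0659
grip_force: 0.0
```

```bash
python3 - <<'E'
from h import *
st(); im,p=snap('wrist','w11'); sd,ps=snap('side','s11'); sc,_=snap('scene','sc11')
a=im[0:250,130:490]; 
m=np.vstack([cv2.resize(a,(800,360)[:1]+(360,)),np.hstack([cv2.resize(sd[40:240,220:440],(400,240)),cv2.resize(sc[160:330,260:540],(400,240))])])
cv2.imwrite('pics/f11.png',m)
E
```

```text
t 41.95 pos [ 0.4414 -0.2768  0.2784] rot [ 3.141e+00  1.000e-03 -1.500e+00] F [ 0.9 -0.   0.7] w 0.0659
```

View pics/f11.png

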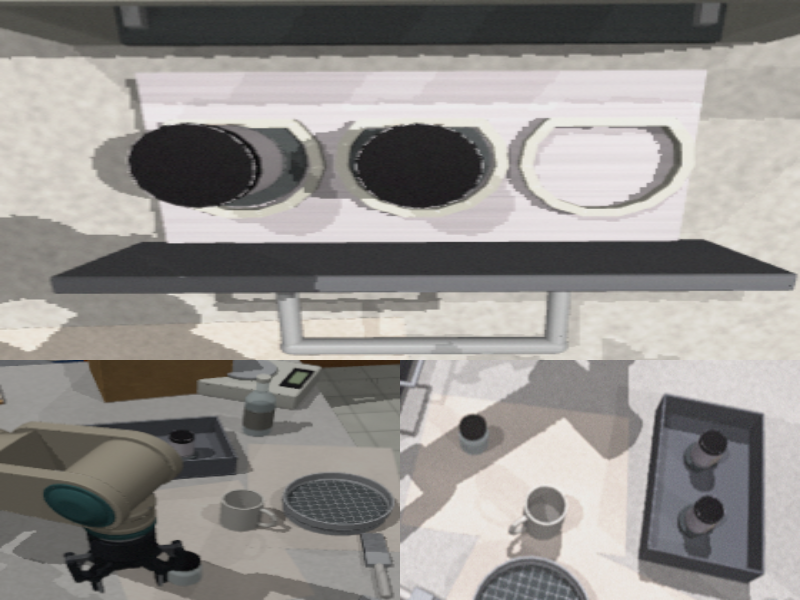

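Both fresh cans are seated flat to flat and the two finished cans stand in the tote. I'll close the drawer by re-pinching the handle.

```bash
python3 - <<'E'
from h import *
plan([(.4404,-.2125,.26,4.5,40,0),(.4404,-.2125,.105,4.5,40,2)],start=(.4414,-.2768,.2784,-85.9))
E
```

```text
[ -5, 0, 2, -7.5, 40, -6, -1, 1, -7.5, 40, -5, -2, 2, -7.5, 40, -4, -2, 1, -7.5, 40, -5, -3, 2, -7.5, 40, -4, -4, 1, -7.5, 40, -4, -4, 2, -7.5, 40, -3, -4, 1, -8, 40 ]
[ -2, -5, 2, -7.5, 40, -2, -5, 1, -7.5, 40, -1, -5, 2, -7.5, 40, 0, -5, 1, -7.5, 40, 0, 0, 39, 0, 40, 0, 0, 39, 0, 40, 0, 0, 39, 0, 40, 0, 0, 38, 0, 40 ]
[ 0, 0, 0, 0, 40, 0, 0, 0, 0, 40 ]
end [ 441. -213.  105.] 4.6
```

Request:
arm_command --moves '[-5,0,2,-7.5,40,-6,-1,1,-7.5,40,-5,-2,2,-7.5,40,-4,-2,1,-7.5,40,-5,-3,2,-7.5,40,-4,-4,1,-7.5,40,-4,-4,2,-7.5,40,-3,-4,1,-8,40]'

```text
t: 42.9
tool_pos: [0.4403, -0.2344, 0.2632]
tcp_rot: [-3.141, 0.003, -0.438]
contact_force: [0.5, 0.1, 0.7]
grip_width: 0.0401
grip_force: 0.0
```

Request:
arm_command --moves '[-2,-5,2,-7.5,40,-2,-5,1,-7.5,40,-1,-5,2,-7.5,40,0,-5,1,-7.5,40,0,0,39,0,40,0,0,39,0,40,0,0,0,0,40,0,0,0,0,40]'

```text
t: 43.7
tool_pos: [0.4405, -0.2136, 0.1809]
tcp_rot: [-3.14, 0.002, 0.08]
contact_force: [-0.3, 0.5, 0.2]
grip_width: 0.0396
grip_force: 0.0
```

Request:
arm_command --moves '[0,0,39,0,40,0,0,35,0,40,0,0,0,0,40,0,0,0,0,0,0,0,0,0,0,0,0,0,0,0,0,0,0,0,0,0,0,0,0,0]'

```text
t: 44.5
tool_pos: [0.4424, -0.2144, 0.1106]
tcp_rot: [3.139, -0.005, 0.08]
contact_force: [-0.9, 1.1, 7.8]
grip_width: 0.0107
grip_force: 39.2
```

Request:
arm_command --moves '[0,8,0,0,0,0,15,0,0,0,0,20,0,0,0,0,20,0,0,0,0,20,0,0,0,0,20,0,0,0,0,20,0,0,0,0,12,0,0,0]'

```text
t: 45.3
tool_pos: [0.4529, -0.3496, 0.1106]
tcp_rot: [3.139, -0.004, 0.08]
contact_force: [-1.9, 5.5, 9.5]
grip_width: 0.0105
grip_force: 40.1
```

Request:
arm_command --moves '[0,8,0,0,0,0,5,0,0,0,0,2,0,0,0,0,0,0,0,0,0,0,0,0,0]'

```text
t: 45.8
tool_pos: [0.4539, -0.3632, 0.1106]
tcp_rot: [3.14, -0.003, 0.081]
contact_force: [-2.1, 5.6, 8.5]
grip_width: 0.0104
grip_force: 40.1
```

Request:
arm_command --moves '[0,2,0,0,0,0,1,0,0,0,0,0,0,0,0,0,0,0,0,0]'

```text
t: 46.2
tool_pos: [0.454, -0.3634, 0.1106]
tcp_rot: [-3.137, -0.001, 0.082]
contact_force: [-6.6, 18.9, 15.6]
grip_width: 0.0101
grip_force: 41.0
```

The drawer is home against the stop. Now release, rise, close the fingers, and move above the button.

Request:
arm_command --moves '[0,-3,0,0,40,0,0,0,0,40,0,0,0,0,40,0,0,-30,0,40,0,0,-40,0,40,0,0,-40,0,0,0,0,-20,0,0,0,0,0,0,0]'

```text
t: 47.0
tool_pos: [0.4538, -0.3642, 0.2417]
tcp_rot: [3.136, -0.005, 0.08]
contact_force: [-0.8, -0.2, 0.6]
grip_width: 0.0004
grip_force: 0.0
```

```bash
python3 - <<'E'
from h import *
st(); im,p=snap('wrist','w12'); sc,ps=snap('side','s12')
print('handle ends expected',[proj(ps,x).round() for x in ([.388,-.367,.102],[.511,-.357,.102])])
d=cv2.absdiff(sc,cv2.imread('pics/side0.png')); print('drawer area diff',d[285:330,262:345].mean())
# button top: grey disc in black ring, nearest expected
u,v=proj(p,[.5175,-.449,.152]); print(u,v)
I=im.max(2); x0,y0=int(u)-60,max(int(v)-60,0); w=I[y0:y0+120,x0:x0+120]
m=((w<45)).astype(np.uint8); n,l,s,c=cv2.connectedComponentsWithStats(m); print([ (s[i].tolist(),(c[i]+[x0,y0]).round(1).tolist()) for i in range(1,n) if s[i][4]>200])
m=((w>80)&(w<140)).astype(np.uint8); n,l,s,c=cv2.connectedComponentsWithStats(m); print([ (s[i].tolist(),(c[i]+[x0,y0]).round(1).tolist(),plane(p,*(c[i]+[x0,y0]),.152).round(4).tolist()) for i in range(1,n) if s[i][4]>300])
plan([(.5175,-.449,.235,4.6,0,0),(.5175,-.449,.19,4.6,0,2)])
E
```

```text
t 47.0 pos [ 0.4538 -0.3642  0.2417] rot [ 3.136 -0.005  0.08 ] F [-0.8 -0.2  0.6] w 0.0004
handle ends expected [array([275., 301.]), array([325., 291.])]
drawer area diff 8.121731369924142
458.11912060614065 132.9387324833317
[([21, 30, 68, 66, 1827], [447.3, 131.6])]
[([48, 0, 72, 120, 5879], [491.0, 134.2], [0.5184, -0.4701, 0.152]), ([42, 44, 42, 42, 1312], [460.7, 137.0], [0.5151, -0.4512, 0.152])]
[ 19, 30, 1, 0, 0, 19, 30, 0, 0, 0, 20, 31, 1, 0, 0, 0, 0, 22, 0, 0, 0, 0, 23, 0, 0, 0, 0, 0, 0, 0, 0, 0, 0, 0, 0 ]
end [ 518. -449.  190.] 4.6
```

Request:
arm_command --moves '[18,30,1,0,0,19,30,0,0,0,19,31,1,0,0,0,0,22,0,0,0,0,23,0,0,0,0,0,0,0,0,0,0,0,0]'

```text
t: 47.8
tool_pos: [0.5156, -0.4489, 0.1887]
tcp_rot: [-3.139, 0.002, 0.08]
contact_force: [0.4, 0.1, 0.5]
grip_width: 0.0002
grip_force: 0.0
```

Request:
arm_command --moves '[0,0,8,0,0,0,0,5,0,0,0,0,3,0,0,0,0,2,0,0,0,0,0,0,0,0,0,0,0,0]'

```text
t: 48.4
tool_pos: [0.5162, -0.4493, 0.1731]
tcp_rot: [3.141, -0.001, 0.08]
contact_force: [-0.7, 0.5, 4.2]
grip_width: 0.0001
grip_force: 1.8
```

Request:
arm_command --moves '[0,0,2,0,0,0,0,2,0,0,0,0,1,0,0,0,0,0,0,0,0,0,0,0,0]'

```text
t: 48.9
tool_pos: [0.5162, -0.4494, 0.1709]
tcp_rot: [3.139, -0.002, 0.08]
contact_force: [-5.5, 6.1, 16.5]
grip_width: 0.0
grip_force: 8.2
```

The force reached 16 N at the bottom stop, so the button is fully down. I'll retract and hand in.

Request:
arm_command --moves '[0,0,-20,0,0,0,0,-40,0,0,0,0,-40,0,0,0,0,-20,0,0,0,0,0,0,0,0,0,0,0,0]'

```text
t: 49.5
tool_pos: [0.516, -0.4492, 0.2858]
tcp_rot: [-3.141, 0.001, 0.08]
contact_force: [0.4, 0.4, -1.0]
grip_width: 0.0003
grip_force: 0.0
```

```bash
python3 - <<'E'
from h import *
st(); im,p=snap('side','s13'); d=cv2.absdiff(im,cv2.imread('pics/s12.png')); 
print('handle/tote diff vs before press',d[290:305,272:330].mean(),d[90:145,250:350].mean())
print(workorder.job_done())
E
```

```text
t 49.5 pos [ 0.516  -0.4492  0.2858] rot [-3.141e+00  1.000e-03  8.000e-02] F [ 0.4  0.4 -1. ] w 0.0003
handle/tote diff vs before press 6.221072796934866 3.90769696969697
the job is handed in; nothing more can be done
None
```

I handed the job in at t ≈ 49.5 s: both finished canisters stand in the tote, both fresh ones are seated in nests, the drawer is home and the start button was pressed to its stop; the judge's result was not shown.

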